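Get the nozzle-dip tin from behind the cans in the consumables caddy

ROBOT

A 6-joint arm with a two-finger parallel gripper is mounted at the origin on the work surface. World frame = base frame: x ahead of the robot, y to its left, z up, the work surface at z = 0. Lengths are in m, angles in rad, forces in N, time in s.
With the tool pointing down it reaches from about 0.35 to 0.775 m from the base axis. Payload 5.5 kg.
Tool frame: the origin (TCP) lies between the finger pads; the fingertips stand env.nose_length ahead of it and the grasp point (between the pads) lies 8 mm behind it (env.nose_length is the distance from the TCP to the fingertips, in m); z points along the fingers, y is the direction in which the jaws open and shut (so a half turn about z gives the same grasp; the last joint's range is limited). The gripper opens to 85 mm and grips with 20 to 120 N. Pads are 22 mm wide; open, the fingers measure 114 mm over their backs; the gripper's body (76 mm by 85 mm) begins 54 mm behind the grasp point. The pads swing forward as they close: fully open they stand 13 mm farther back than shut.
Start: joints at [-1.303, 0.313, 0.046, 1.304, 0, 1.431], TCP at [0.228, -0.528, 0.242] pointing down, gripper open.
Joint ranges: [-2.76, 2.76], [-0.86, 1.69], [-1.03, 1.26], [-2.2, 2.34], [-1.47, 1.5], [-3.14, 3.14]. Speed limits (rad/s): [2.57, 2.57, 3.14, 3.14, 3.14, 3.14].

INTERFACE

Orientations are given as a unit quaternion [w, x, y, z].
In Python, from workcell import env gives the robot as it stands. The module is installed in compiled form; this text tells all that it offers.
- The arm moves only by the shell command python3 -m creep 'ROWS' [FORCE]. ROWS is a JSON object of lists of equal length, an entry for each row: "hand": the finger opening in mm, from 0 to 85.4; "delta_pos": the shift along the tool's x, y, z scaled (see below), a list of three; "turn": the turn about the tool's z scaled (see below). In form: {"hand": [hand, ...], "delta_pos": [[dx, dy, dz], ...], "turn": [turn, ...]}. A call has exactly 5 rows; each row shifts and turns the commanded pose from where the row before left it, along the tool's axes as they then stand; what a row does not reach is not made up. The controller multiplies each number of a shift by 0.8 m and each number of a turn by 5 degrees. A row lasts 1/12 s, in which the tool goes at most 41.7 mm and 7.16 degrees, less where a joint would pass 70% of its speed; a pose out of reach is approached as far as the arm can. A call with a number of a shift or a turn outside -1 to 1 is refused whole. A call with a gripper value outside its range is refused whole. The fingers move at their own pace and stop on an object; FORCE is the grip in N (left out, the last holds). Time passes only in rows, so rows that do not move let the fingers close, or fill a call up. It gives the time, the measured TCP pose, the force and the opening at its end, in the units of the state.
- env.get_state(): the state, without advancing time (a new reading comes with each control period).
- env.read_camera(name): name is "scene" or "top"; returns a dict with "pixels" (400x640x3 uint8, red, green, blue), "depth" (400x640 float32, m along the optical axis (not along the pixel's ray), 0 where there is no reading), "fx", "fy", "cx", "cy" (pixels), "origin" and "orientation" of the camera in the world. Camera axes: x right, y down, z forward; pixel columns grow to the right and rows downward; lengths in m; the calibration is good to about 2 mm. A picture is of the moment at which its call begins.
- env.hand_in(): hands the job in, once; it reports no verdict.
Trained networks look in the newest picture that a camera, given by its name, has taken for a name from the list of things; names that differ only in an ending like _2 or _b are one class to them, and where a whole thing is asked for, a point or a joint stands for the part that bears it (a point fixed in the world has none). Each returns a list of dicts, best first, with "score" (0 to 1); they miss things now and then, are a little off and sometimes report something else, mostly with a low value. They report only what shows in the picture. A call takes as long as a camera call. They do not tell look-alikes from the thing itself.
- env.find_in(camera, target): "location" ([row, column] in pixels, amid what is visible of it).
- env.pinpoint(camera, target): "location" ([row, column] in pixels: a listed point, or the origin of a listed thing).
The state is a dict: "clock": time; "joint_pos": joint angles; "qvel": joint speeds; "tau": joint torques, N m; "tcp_pos": TCP position; "orientation": TCP orientation; "wrist_force": force on the tool from outside, world axes, zero at the start; "ft_torque": the same for the moment, N m; "finger_gap": finger opening in m.
Only numpy, scipy, OpenCV 4.12 (cv2) and the standard library are available. Lean on these libraries where they do the work, as an engineer would, in place of code of your own. Each camera call takes 0.05 s, during which the arm holds its last target.

TASK

The low nozzle-dip tin stands in the back of the grey consumables caddy, boxed in by the three tall containers in front of it. Stand those three upright on the drip tray, set the dip tin in the cup of the torch stand, then put the three containers back, each upright in the very cell it came from. Knock nothing over, and leave the angle grinder, the wire brush and the pipe flange where they lie.

Things in the scene. Friction and masses are not known exactly. Their poses are not given: they have to be found in the camera images.
- aerosol: Aerosol can, bare aluminium: upright cylinder 50 mm in diameter up to 108 mm, then a domed shoulder and a grey cap 33 mm in diameter; 138 mm tall in all. 0.25 kg, closed. Stands in one of the caddy's three cells (which one varies). Origin: centre of its underside; z up.
- square_tin: Square steel oil tin, 46 x 46 mm and 110 mm tall, with a black screw cap (22 mm in diameter) in the middle of its top; 124 mm tall in all. 0.3 kg, closed. Stands in one of the three cells, its sides nearly parallel to the cell's walls. Origin: centre of its underside; x and y square to its sides, z up.
- oiler: White plastic oiler bottle: upright cylinder 48 mm in diameter up to 104 mm, then a flat cone and a thin spout; 136 mm tall in all. 0.2 kg, closed. Stands in one of the three cells. Origin: centre of its underside; z up.
- dip_tin: Nozzle-dip tin: low round closed steel tin, 54 mm in diameter (55 mm over the rims), 46 mm tall (48 mm over its lid). 0.2 kg. Stands in the caddy's rear trough behind the cells, at or near the middle of its length. Origin: centre of its underside; z up.
- caddy: Grey sheet-steel box fixed to the bench, 134 (x) by 206 mm (y), walls and dividers 40 mm high, 2 mm thick, floor 3 mm thick. Front (-x): three cells 66 x 66 mm inside, centred at x = -32, y = -68, 0, +68 mm, a tall container in each. Rear: one open trough 62 (x) by 202 mm (y) inside, centred at x = +34 mm. Wire grips stand out 17 mm at its y ends. At the robot's left or right. Origin: centre of underside; z up.
- tray: Drip tray, the side area, fixed to the bench: flat open aluminium tray 300 mm along its x by 130 mm along its y, floor 3 mm thick, lip 12 mm high in all and 3 mm thick. Empty at the start; it lies on the other side of the torch stand from the caddy. Origin: centre of its underside, on the bench; z up.
- torch_stand: Welding-torch stand fixed to the bench: a round steel cup for the dip tin, 80 mm outside and 74 mm inside diameter, rim 22 mm high, inner floor 4 mm high; from it a base bar runs along the stand's +x to a post 115 mm from the cup's axis, with an empty torch fork (56 mm wide along y) up to 170 mm high. Origin: on the cup's axis at the bench; z up.
- grinder: Angle grinder lying on the bench beyond the work (bystander), about 360 mm along its y, 130 mm high; origin near its middle on the bench.
- wire_brush: Wooden-backed wire brush lying on the bench at the robot's left (bystander), 270 mm along its y, 30 mm wide, 34 mm high; origin at its middle on the bench.
- flange: Weld-neck pipe flange lying on the bench at the robot's right (bystander), 90 mm in diameter, 45 mm high; origin at the centre of its underside.
There are look-alikes about, which are no part of the job. What is shaped like the square_tin but yellow is not meant.

How it is judged:
By the outcome, as a careful person would: the job done as asked, in the order asked, and still so for the second after the job is handed in, with the robot touching nothing.
It also fails if it takes over 144 s, if anything falls off the work surface, if the arm or the gripper's body presses on something with over 40 N, if the wrist force passes 120 N, or if a joint passes its speed limit or range.

## Working session

There is one attempt and no reset: what is moved stays moved. The work goes in short steps, Python scripts to look and compute and a shell command to move; the robot and the scene stay as the last step left them, time stands still between calls to the robot, and variables do not carry over. Pictures are saved under pics/ and viewed, and the job is handed in when it is done.

```bash
mkdir -p pics; cat > h.py <<'E'
import numpy as np, cv2
from workcell import env
from scipy.spatial.transform import Rotation as R
def Rq(q): return R.from_quat([q[1],q[2],q[3],q[0]]).as_matrix()
def shot(name,fn=None):
    c=env.read_camera(name)
    if fn: cv2.imwrite('pics/'+fn,c['pixels'][:,:,::-1])
    return c
def cloud(c):
    d=c['depth'];v,u=np.mgrid[0:d.shape[0],0:d.shape[1]]
    p=np.stack([(u-c['cx'])/c['fx']*d,(v-c['cy'])/c['fy']*d,d],-1)
    P=p@Rq(c['orientation']).T+np.array(c['origin'])
    P[d==0]=np.nan
    return P
def proj(c,X):
    p=(np.array(X)-np.array(c['origin']))@Rq(c['orientation'])
    return p[...,0]/p[...,2]*c['fx']+c['cx'],p[...,1]/p[...,2]*c['fy']+c['cy']
E
python3 - <<'E'
from h import *
s=env.get_state();print(s,env.nose_length)
for n in('scene','top'):
    c=shot(n,n+'0.png');np.savez('/tmp/'+n+'0.npz',**c)
    print(n,c['origin'],c['orientation'],c['fx'],c['cx'],c['cy'])
    for t in('aerosol','square_tin','oiler','dip_tin','caddy','tray','torch_stand','grinder','wire_brush','flange'):
        f=env.find_in(n,t)[:3];p=env.pinpoint(n,t)[:3]
        print(t,[(np.round(a['location']).tolist(),round(a['score'],2)) for a in f],[(np.round(a['location']).tolist(),round(a['score'],2)) for a in p])
E
```

```text
{'clock': 0.0, 'joint_pos': array([-1.30260425e+00,  3.13979176e-01,  4.49854095e-02,  1.30361016e+00,
       -6.28334200e-06,  1.43123922e+00]), 'qvel': array([-0.0003818 ,  0.00059366,  0.00132119, -0.0016818 , -0.00165683,
        0.00047636]), 'tau': array([ 9.11287880e-04, -4.80624604e+01,  2.98535156e+01,  1.92586309e-02,
        1.03658880e-05,  3.85384695e-06]), 'tcp_pos': array([ 0.22789308, -0.52737393,  0.24142357]), 'orientation': array([-9.01727346e-04,  9.79289060e-01,  2.02465108e-01, -6.12251225e-05]), 'wrist_force': array([-0.81167429,  0.00391878, -0.53254448]), 'ft_torque': array([0.00625562, 0.01159584, 0.00957821]), 'finger_gap': 0.0856292066595797} 0.011
scene [ 1.1761689  -0.45689529  0.88497255] [-0.31350979  0.83931812  0.41279764 -0.16387439] 389.92680734979007 318.18390574359705 204.09738867355992
aerosol [([207.0, 236.0], 0.69)] [([223.0, 240.0], 0.96)]
square_tin [([242.0, 295.0], 0.96), ([198.0, 258.0], 0.89), ([188.0, 211.0], 0.76)] [([213.0, 262.0], 0.91), ([205.0, 219.0], 0.91), ([189.0, 249.0], 0.64)]
oiler [([222.0, 215.0], 0.68)] [([239.0, 223.0], 
[... 810 characters left out ...]
 ([258.0, 366.0], 0.59)]
oiler [([224.0, 416.0], 0.67)] [([225.0, 412.0], 0.5)]
dip_tin [([218.0, 335.0], 0.58), ([203.0, 396.0], 0.48)] [([202.0, 398.0], 0.73), ([224.0, 410.0], 0.65), ([227.0, 371.0], 0.36)]
caddy [([208.0, 385.0], 0.87), ([225.0, 415.0], 0.65)] [([215.0, 390.0], 0.75), ([168.0, 456.0], 0.48)]
tray [([211.0, 256.0], 0.59)] [([210.0, 256.0], 0.8), ([137.0, 343.0], 0.65)]
torch_stand [([217.0, 337.0], 0.84)] [([230.0, 335.0], 0.77)]
grinder [([129.0, 348.0], 0.77), ([227.0, 397.0], 0.29)] [([133.0, 342.0], 0.7)]
wire_brush [([208.0, 189.0], 0.93)] [([207.0, 188.0], 0.79)]
flange [([168.0, 458.0], 0.96), ([130.0, 350.0], 0.51), ([206.0, 186.0], 0.17)] [([167.0, 459.0], 0.76)]
```

View pics/scene0.png

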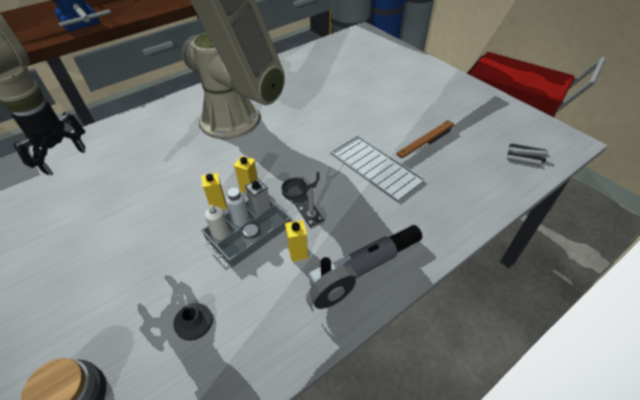

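View pics/top0.png

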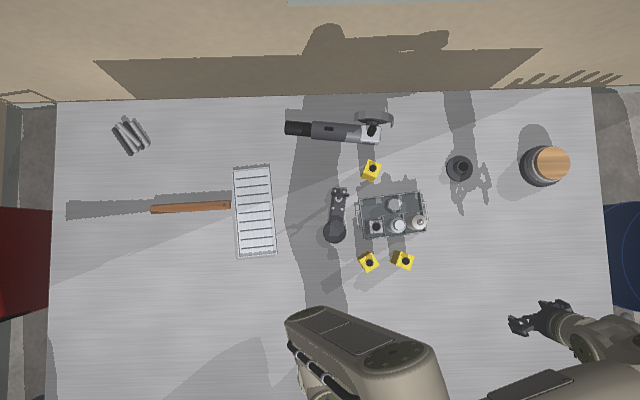

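```bash
python3 - <<'E'
import cv2
a=cv2.imread('pics/top0.png')[110:310,220:480];cv2.imwrite('pics/topz.png',cv2.resize(a,None,fx=3,fy=3,interpolation=2))
a=cv2.imread('pics/scene0.png')[130:290,180:440];cv2.imwrite('pics/scenez.png',cv2.resize(a,None,fx=3,fy=3,interpolation=2))
E
```

```text
(no output)
```

View pics/topz.png

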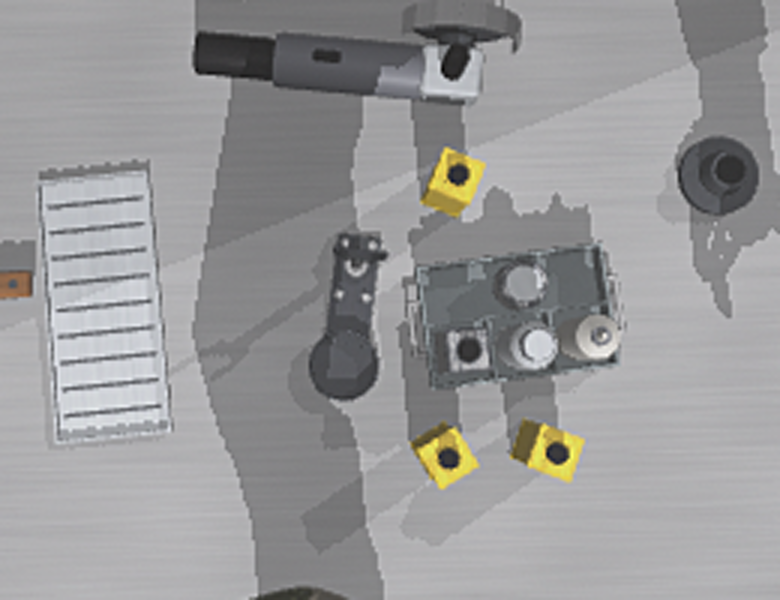

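View pics/scenez.png

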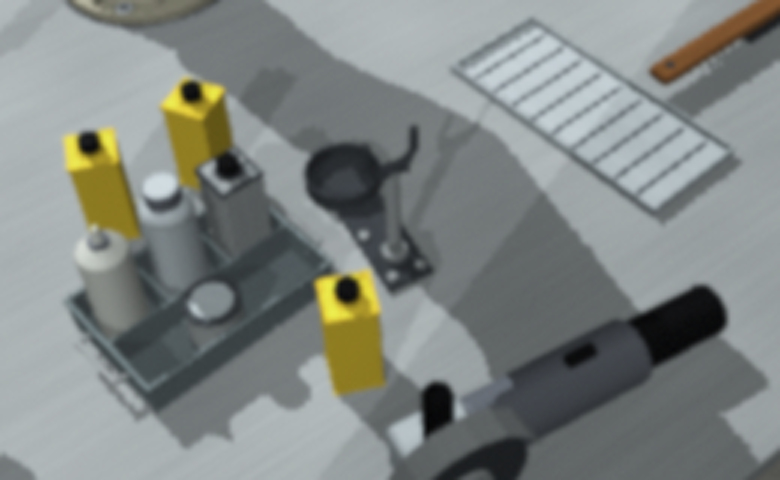

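The top view shows the caddy at the robot's right (pixel ~392,215) with square tin (376,227), aerosol (398,226) and oiler (419,223) in the front cells. The dip tin is in the trough (394,204), the cup at (335,231) and the tray at (255,211). Three yellow decoy tins stand at (371,170), (369,262) and (405,261). Next I'll measure these from depth.

```bash
python3 - <<'E'
from h import *
ct=dict(np.load('/tmp/top0.npz'));cs=dict(np.load('/tmp/scene0.npz'))
P=cloud(ct);Q=cloud(cs)
def hm(P,s=1.0):
    m=np.isfinite(P[...,0]);X=P[m];X=X[(X[:,2]<.4)]
    x0,x1,y0,y1=.3,.85,-.35,.35;r=.001
    H=np.zeros((550,700),np.float32)
    i=((x1-X[:,0])/r).astype(int);j=((y1-X[:,1])/r).astype(int)
    k=(i>=0)&(i<550)&(j>=0)&(j<700)
    np.maximum.at(H,(i[k],j[k]),X[k,2]);return cv2.dilate(H,np.ones((3,3)))
for n,p in(('t',P),('s',Q)):
    H=hm(p);cv2.imwrite(f'pics/hm_{n}.png',cv2.applyColorMap(np.clip(H/.17*255,0,255).astype(np.uint8),cv2.COLORMAP_TURBO))
# bench check
for p in(P,Q):
    z=p[...,2];m=np.isfinite(z)&(abs(z)<.01)&(p[...,0]>.3)&(p[...,0]<.8)&(abs(p[...,1])<.4);print(np.median(z[m]))
def blob(p,lo,hi,xy,r):
    m=np.isfinite(p[...,2])&(p[...,2]>lo)&(p[...,2]<hi)&(np.hypot(p[...,0]-xy[0],p[...,1]-xy[1])<r);return p[m]
def at(p,v,u): print('px',u,v,np.round(p[v,u],3))
for v,u in((226,398),(223,419),(227,376),(204,394),(229,335),(170,371),(262,369),(261,405),(168,459)): at(P,v,u)
E
```

```text
0.0018465660780097037
0.0005214812688029147
px 398 226 [ 0.47  -0.215  0.146]
px 419 223 [ 0.478 -0.284  0.124]
px 376 227 [ 0.469 -0.15   0.131]
px 394 204 [ 0.544 -0.222  0.056]
px 335 229 [ 0.467 -0.026  0.01 ]
px 371 170 [ 0.648 -0.142  0.123]
px 369 262 [ 0.363 -0.124  0.127]
px 405 261 [ 0.363 -0.235  0.126]
px 459 168 [ 0.659 -0.448  0.044]
```

View pics/hm_t.png

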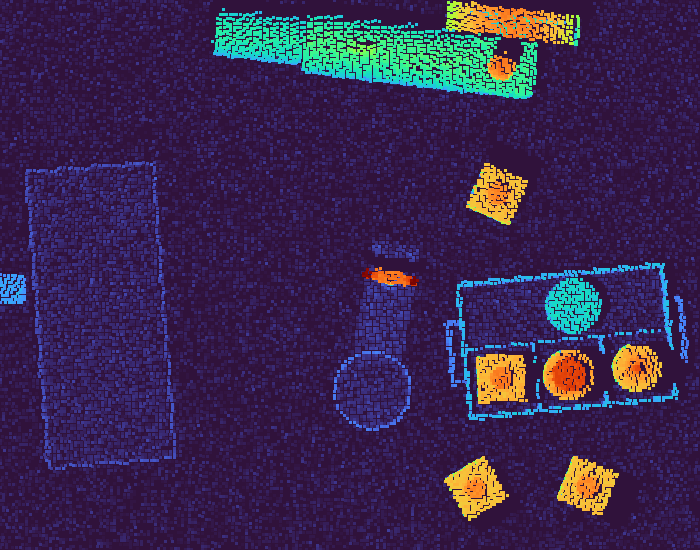

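View pics/hm_s.png

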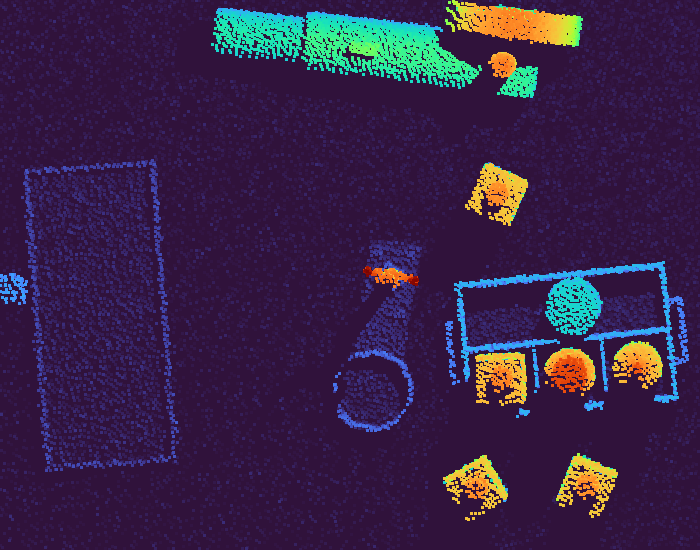

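```bash
cat >> h.py <<'E'
def pts(P,lo,hi,box):
    m=np.isfinite(P[...,2])&(P[...,2]>lo)&(P[...,2]<hi)&(P[...,0]>box[0])&(P[...,0]<box[1])&(P[...,1]>box[2])&(P[...,1]<box[3]);return P[m]
def rect(X):
    (c,s,a)=cv2.minAreaRect(X[:,:2].astype(np.float32)*1000);return np.round(c,1),np.round(s,1),round(a,2)
def circ(X):
    return [np.round(v,1) for v in cv2.minEnclosingCircle(X[:,:2].astype(np.float32)*1000)]
E
python3 - <<'E'
from h import *
ct=dict(np.load('/tmp/top0.npz'));cs=dict(np.load('/tmp/scene0.npz'))
for n,c in(('top',ct),('scene',cs)):
    P=cloud(c);print(n)
    X=pts(P,.034,.0465,(.42,.6,-.345,-.095));print('caddy',rect(X))
    from scipy.optimize import least_squares
    print('sq',rect(pts(P,.095,.135,(.43,.51,-.185,-.115))))
    print('aero',circ(pts(P,.09,.15,(.43,.51,-.25,-.188))),'cap',circ(pts(P,.128,.15,(.43,.51,-.25,-.188))))
    print('oil',circ(pts(P,.088,.112,(.43,.52,-.315,-.253))), 'spout',np.median(pts(P,.12,.15,(.43,.52,-.315,-.253)),0).round(4))
    print('dip',circ(pts(P,.045,.06,(.5,.59,-.27,-.18))))
    print('cup',circ(pts(P,.015,.03,(.4,.51,-.07,.03))))
    print('post',np.mean(pts(P,.1,.2,(.55,.6,-.08,.03)),0).round(4),rect(pts(P,.1,.2,(.55,.6,-.08,.03))))
    print('tray',rect(pts(P,.008,.02,(.35,.72,.17,.325))))
    for b in((.6,.72,-.19,-.1),(.3,.41,-.17,-.08),(.3,.41,-.29,-.19)): print('yel',rect(pts(P,.09,.15,b)))
E
```

```text
top
caddy (array([ 508.9, -217. ]), array([138.9, 211. ]), 5.85)
sq (array([ 471.9, -151.5]), array([46.7, 47. ]), 3.17)
aero [array([ 475.2, -219.4]), np.float64(25.1)] cap [array([ 474.5, -218.8]), np.float64(17.1)]
oil [array([ 481.9, -287.3]), np.float64(24.0)] spout [ 0.4833 -0.286   0.1243]
dip [array([ 552.7, -229.9]), np.float64(39.8)]
cup [array([459.4, -22.7]), np.float64(39.5)]
post [ 0.5721 -0.0409  0.1391] (array([572.6, -40.8]), array([54.3, 12.6]), 78.17)
tray (array([536.2, 244.3]), array([308.8, 148.4]), 2.45)
yel (array([ 656.3, -147.6]), array([46.8, 48.2]), 65.83)
yel (array([ 361.5, -126.3]), array([47.3, 46.8]), 29.84)
yel (array([ 363.9, -237.7]), array([47.3, 46.6]), 68.54)
scene
caddy (array([ 508. , -216.7]), array([139.7, 210.8]), 5.64)
sq (array([ 470.7, -151.2]), array([51.3, 48.4]), 2.24)
aero [array([ 476.5, -219.7]), np.float64(25.0)] cap [array([ 475.9, -218.5]), np.float64(19.2)]
oil [array([ 484.1, -287.4]), np.float64(24.4)] spout [ 0.4845 -0.2879  0.1246]
dip [array([ 535.6, -223.6]), np.float64(36.1)]
cup [array([459.2, -22.5]), np.float64(41.7)]
post [ 0.5746 -0.0412  0.1364] (array([573.3, -40.8]), array([54., 16.]), 72.77)
tray (array([534.3, 250.3]), array([304. , 136.2]), 4.81)
yel (array([ 655.5, -147.2]), array([47.2, 49. ]), 66.43)
yel (array([ 361.2, -126. ]), array([48.4, 48.8]), 29.32)
yel (array([ 362.9, -237.3]), array([46.9, 51.5]), 67.97)
```

```bash
cat > plan.py <<'E'
import sys
from h import *
x,y,z=map(float,sys.argv[1:4])
s=env.get_state();M=Rq(s['orientation']);p=s['tcp_pos']
h=np.degrees(np.arctan2(M[1,0],M[0,0]))
d=M.T@(np.array([x,y,z])-p)
print('t',round(s['clock'],2),'tcp',p.round(4),'headx',h.round(2),'tilt',np.round(np.degrees(np.arccos(-M[2,2])),2),'gap',round(s['finger_gap'],4),'F',s['wrist_force'].round(1))
print('units',np.round(d/.8,4),'minrows',round(np.linalg.norm(d)/.0417,1))
if len(sys.argv)>4: print('turn',round((h-float(sys.argv[4]))/5,3))
E
python3 - <<'E'
from h import *
for n in('top','scene'):
    c=dict(np.load(f'/tmp/{n}0.npz'));P=cloud(c)
    X=pts(P,.045,.06,(.512,.578,-.255,-.19));print('dip',circ(X),len(X),X.mean(0))
    for b in ((.33,.74,.15,.2),(.33,.74,.3,.35)): 
        X=pts(P,.008,.018,b);print(np.polyfit(X[:,0],X[:,1],1))
E
python3 -m creep '{"hand":[85,85,85,85,85],"delta_pos":[[0,0,0],[0,0,0],[0,0,0],[0,0,0],[0,0,0]],"turn":[-1,-1,-1,-1,-1]}' 40
python3 -m creep '{"hand":[85,85,85,85,85],"delta_pos":[[0,0,0],[0,0,0],[0,0,0],[0,0,0],[0,0,0]],"turn":[-1,-1,-1,-1,-1]}'
python3 plan.py .4713 -.1514 .24 95
```

```text
dip [array([ 542.8, -217. ]), np.float64(36.4)] 217 [ 0.54392591 -0.22302231  0.05074181]
[0.04817741 0.16124651]
[0.05005253 0.28464817]
dip [array([ 543.6, -223.7]), np.float64(28.3)] 266 [ 0.5447565  -0.2239379   0.04988855]
[0.06540805 0.15135532]
[0.06342285 0.2789734 ]
clock: 2.52
tcp_pos: [0.228, -0.5279, 0.2423]
orientation: [0.0, 0.911, 0.412, -0.0]
wrist_force: [0.3, 0.3, -1.1]
finger_gap: 0.0846
clock: 2.93
tcp_pos: [0.2281, -0.5279, 0.2423]
orientation: [0.0, 0.801, 0.599, -0.0]
wrist_force: [0.1, -0.3, 0.4]
finger_gap: 0.0847
t 2.93 tcp [ 0.2281 -0.5279  0.2423] headx 73.61 tilt 0.0 gap 0.0847 F [ 0.1 -0.3  0.4]
units [0.5373 0.1589 0.0029] minrows 10.7
turn -4.277
```

```bash

python3 -m creep '{"hand":[85,85,85,85,85],"delta_pos":[[0,0,0],[0,0,0],[0,0,0],[0,0,0],[0,0,0]],"turn":[-1,-1,-1,-1,-0.28]}' |tail -4
python3 plan.py .4713 -.1514 .24 95
```

```text
tcp_pos: [0.228, -0.5279, 0.2423]
orientation: [0.0, 0.676, 0.737, -0.0]
wrist_force: [0.3, 0.8, 0.2]
finger_gap: 0.0848
t 3.35 tcp [ 0.228  -0.5279  0.2423] headx 94.93 tilt 0.01 gap 0.0848 F [0.3 0.8 0.2]
units [0.4428 0.3434 0.0029] minrows 10.7
turn -0.014
```

```bash

python3 -m creep '{"hand":[85,85,85,85,85],"delta_pos":[[0.037,0.0286,0],[0.037,0.0286,0],[0.037,0.0286,0],[0.037,0.0286,0],[0.037,0.0286,0]],"turn":[0,0,0,0,0]}' |head -2
python3 -m creep '{"hand":[85,85,85,85,85],"delta_pos":[[0.037,0.0286,0],[0.037,0.0286,0],[0.037,0.0286,0],[0.037,0.0286,0],[0.037,0.0286,0]],"turn":[0,0,0,0,0]}' |head -2
python3 -m creep '{"hand":[85,85,85,85,85],"delta_pos":[[0.037,0.0286,0],[0.037,0.0286,0],[0,0,0],[0,0,0],[0,0,0]],"turn":[0,0,0,0,0]}' |head -2
python3 plan.py .4713 -.1514 .087 95
```

```text
clock: 3.77
tcp_pos: [0.3303, -0.3695, 0.2424]
clock: 4.18
tcp_pos: [0.4322, -0.2123, 0.2426]
clock: 4.6
tcp_pos: [0.4721, -0.1511, 0.2423]
t 4.6 tcp [ 0.4721 -0.1511  0.2423] headx 94.77 tilt 0.03 gap 0.085 F [-0.7 -1.1  0.1]
units [-0.0002 -0.0009  0.1941] minrows 3.7
turn -0.046
```

```bash

python3 -m creep '{"hand":[85,85,85,85,85],"delta_pos":[[0,-0.001,0.04],[0,0,0.04],[0,0,0.04],[0,0,0.04],[0,0,0.04]],"turn":[0,0,0,0,0]}' 
python3 - <<'E'
from h import *
c=shot('scene','s1.png');a=c['pixels'][100:290,160:400,::-1];cv2.imwrite('pics/s1z.png',cv2.resize(a,None,fx=3,fy=3))
E
python3 plan.py .4713 -.1514 .082 95
```

```text
clock: 5.02
tcp_pos: [0.4706, -0.1529, 0.0812]
orientation: [0.0, 0.678, 0.735, -0.0]
wrist_force: [0.5, -0.6, 0.3]
finger_gap: 0.0851
t 5.07 tcp [ 0.4668 -0.1511  0.0753] headx 94.54 tilt 0.49 gap 0.0845 F [-1.   0.5 -4.6]
units [-0.0008  0.0055 -0.0084] minrows 0.2
turn -0.093
```

View pics/s1z.png

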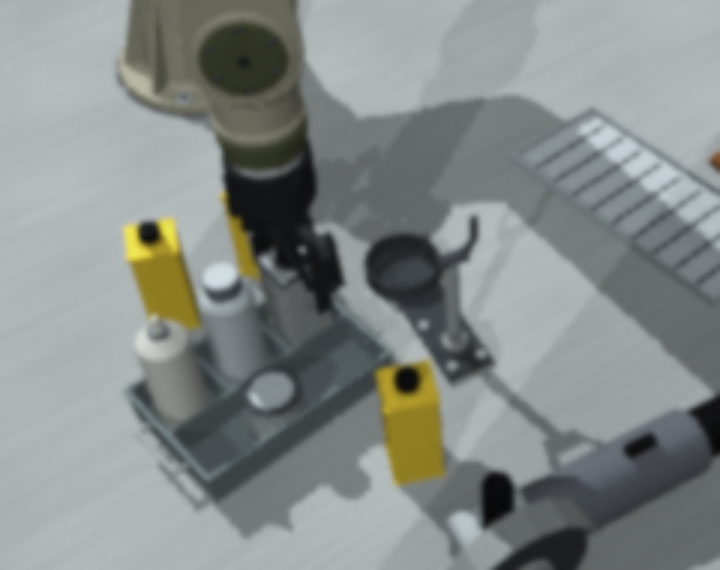

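The picture shows the fingers straddling the square tin (zoom ~295,285), one in front and one behind, with its neighbours clear. I'll let the arm settle, then close.

```bash

python3 -m creep '{"hand":[85,85,85,85,85],"delta_pos":[[0,0,0],[0,0,0],[0,0,0],[0,0,0],[0,0,0]],"turn":[0,0,0,0,0]}' >/dev/null
python3 plan.py .4713 -.1514 .082 95
```

```text
t 5.48 tcp [ 0.4727 -0.152   0.0842] headx 94.75 tilt 0.21 gap 0.085 F [0.5 1.2 0.4]
units [ 0.0009 -0.0017  0.0028] minrows 0.1
turn -0.051
```

```bash

python3 -m creep '{"hand":[60,48,40,30,30],"delta_pos":[[0,-0.001,0.001],[0,0,0],[0,0,0],[0,0,0],[0,0,0]],"turn":[0,0,0,0,0]}' 40
python3 -m creep '{"hand":[30,30,30,30,30],"delta_pos":[[0,0,0],[0,0,0],[0,0,0],[0,0,0],[0,0,0]],"turn":[0,0,0,0,0]}' 
python3 plan.py .4713 -.1514 .24 95
```

```text
clock: 5.9
tcp_pos: [0.4704, -0.1512, 0.0819]
orientation: [0.0, 0.677, 0.736, -0.0]
wrist_force: [-2.3, 0.6, 5.6]
finger_gap: 0.0459
clock: 6.32
tcp_pos: [0.4704, -0.1513, 0.0819]
orientation: [0.0, 0.677, 0.736, -0.0]
wrist_force: [-2.1, 0.3, 5.7]
finger_gap: 0.0457
t 6.32 tcp [ 0.4704 -0.1513  0.0819] headx 94.76 tilt 0.02 gap 0.0457 F [-2.1  0.3  5.7]
units [-0.0003  0.001  -0.1976] minrows 3.8
turn -0.048
```

```bash

python3 -m creep '{"hand":[30,30,30,30,30],"delta_pos":[[0,0,-0.02],[0,0,-0.04],[0,0,-0.05],[0,0,-0.05],[0,0,-0.04]],"turn":[0,0,0,0,0]}' 
python3 plan.py .46 .12 .242 95;python3 plan.py .44 .245 .242 95;
python3 - <<'E'
from h import *
c=shot('scene');a=c['pixels'][60:290,160:440,::-1];cv2.imwrite('pics/s2z.png',cv2.resize(a,None,fx=2.5,fy=2.5))
E
```

```text
clock: 6.73
tcp_pos: [0.4705, -0.1511, 0.2436]
orientation: [0.0, 0.677, 0.736, 0.0]
wrist_force: [0.9, -1.0, -3.0]
finger_gap: 0.0464
t 6.73 tcp [ 0.4705 -0.1511  0.2436] headx 94.78 tilt 0.03 gap 0.0464 F [ 0.9 -1.  -3. ]
units [0.3388 0.0151 0.0019] minrows 6.5
turn -0.044
t 6.73 tcp [ 0.4705 -0.1511  0.2436] headx 94.78 tilt 0.03 gap 0.0464 F [ 0.9 -1.  -3. ]
units [0.4965 0.0032 0.0019] minrows 9.5
turn -0.044
```

View pics/s2z.png

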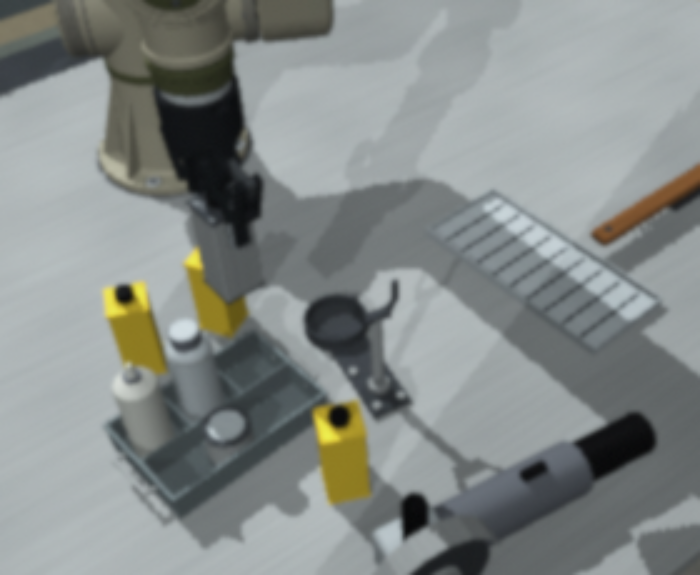

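The tin is held upright and clear, and its cell is empty (zoom ~245,360). Moving over to the tray.

```bash

python3 -m creep '{"hand":[30,30,30,30,30],"delta_pos":[[0.02,0,0],[0.04,0,0],[0.045,0,0],[0.045,0,0],[0.045,0,0]],"turn":[0,0,0,0,0]}' |head -2
python3 -m creep '{"hand":[30,30,30,30,30],"delta_pos":[[0.045,0,0],[0.045,0,0],[0.045,0,0],[0.045,0,0],[0.045,0,0]],"turn":[0,0,0,0,0]}' |head -2
python3 -m creep '{"hand":[30,30,30,30,30],"delta_pos":[[0.04,0.003,0],[0.03,0,0],[0,0,0],[0,0,0],[0,0,0]],"turn":[0,0,0,0,0]}' |head -2
python3 plan.py .44 .245 .083 95
```

```text
clock: 7.2
tcp_pos: [0.4568, 0.0056, 0.2405]
clock: 7.62
tcp_pos: [0.4417, 0.1854, 0.2405]
clock: 8.03
tcp_pos: [0.4399, 0.2393, 0.2406]
t 8.03 tcp [0.4399 0.2393 0.2406] headx 94.8 tilt 0.1 gap 0.0459 F [-0.4  0.3 -3.2]
units [0.0072 0.001  0.197 ] minrows 3.8
turn -0.04
```

```bash

python3 -m creep '{"hand":[30,30,30,30,30],"delta_pos":[[0.007,0.001,0.03],[0,0,0.045],[0,0,0.045],[0,0,0.035],[0,0,0.02]],"turn":[0,0,0,0,0]}' |head -2
python3 -m creep '{"hand":[30,30,30,30,30],"delta_pos":[[0,0,0.01],[0,0,0.005],[0,0,0],[0,0,0],[0,0,0]],"turn":[0,0,0,0,0]}' 
python3 plan.py .44 .245 .0825 95
```

```text
clock: 8.45
tcp_pos: [0.4386, 0.2429, 0.0978]
clock: 8.87
tcp_pos: [0.442, 0.2454, 0.0909]
orientation: [0.001, 0.677, 0.736, 0.001]
wrist_force: [-0.1, 0.2, -2.8]
finger_gap: 0.0461
t 8.87 tcp [0.442  0.2454 0.0909] headx 94.74 tilt 0.16 gap 0.0461 F [-0.1  0.2 -2.8]
units [-0.0003 -0.0025  0.0105] minrows 0.2
turn -0.052
```

```bash

python3 -m creep '{"hand":[30,30,30,30,30],"delta_pos":[[0,0,0.005],[0,0,0.003],[0,0,0.001],[0,0,0],[0,0,0]],"turn":[0,0,0,0,0]}' 
python3 plan.py .44 .245 .0825 95
```

```text
clock: 9.28
tcp_pos: [0.4406, 0.2453, 0.0822]
orientation: [0.0, 0.677, 0.736, -0.0]
wrist_force: [0.6, -0.2, -3.3]
finger_gap: 0.0457
t 9.28 tcp [0.4406 0.2453 0.0822] headx 94.77 tilt 0.01 gap 0.0457 F [ 0.6 -0.2 -3.3]
units [-0.0003 -0.0008 -0.0003] minrows 0.0
turn -0.045
```

```bash

python3 -m creep '{"hand":[30,30,30,30,30],"delta_pos":[[0,0,0.001],[0,0,0.001],[0,0,0],[0,0,0],[0,0,0]],"turn":[0,0,0,0,0]}' 

```

```text
clock: 9.7
tcp_pos: [0.4408, 0.2454, 0.0819]
orientation: [0.0, 0.677, 0.736, 0.0]
wrist_force: [-2.9, -1.1, 7.1]
finger_gap: 0.0456
```

Contact is made with 7 N of upward force. Releasing.

```bash

python3 -m creep '{"hand":[60,85,85,85,85],"delta_pos":[[0,0,-0.0005],[0,0,0],[0,0,0],[0,0,0],[0,0,0]],"turn":[0,0,0,0,0]}' |tail -2
python3 -m creep '{"hand":[85,85,85,85,85],"delta_pos":[[0,0,-0.02],[0,0,-0.04],[0,0,-0.05],[0,0,-0.05],[0,0,-0.04]],"turn":[0,0,0,0,0]}' |tail -2
python3 plan.py .4755 -.2195 .242 95
python3 - <<'E'
from h import *
c=shot('scene');a=c['pixels'][60:290,160:460,::-1];cv2.imwrite('pics/s3z.png',cv2.resize(a,None,fx=2.5,fy=2.5))
P=cloud(c);print('sq',rect(pts(P,.095,.135,(.4,.48,.2,.29))))
E
```

```text
wrist_force: [-1.2, -0.1, -0.4]
finger_gap: 0.0853
wrist_force: [0.0, -0.3, 0.1]
finger_gap: 0.0851
t 10.53 tcp [0.4409 0.2453 0.2438] headx 94.76 tilt 0.1 gap 0.0851 F [ 0.  -0.3  0.1]
units [-0.5826 -0.0052  0.0021] minrows 11.2
turn -0.047
sq (array([442.5, 245.9]), array([49.5, 52.2]), 0.24)
```

View pics/s3z.png

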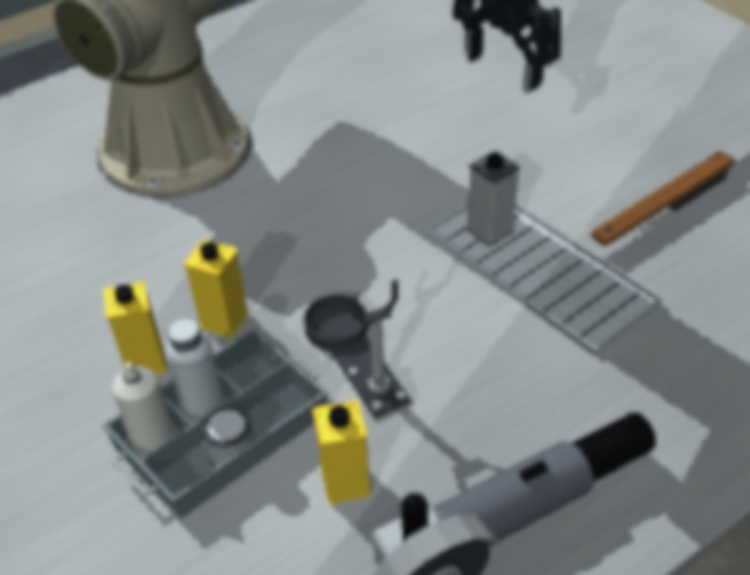

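The square tin stands upright on the tray (zoom 495,200). Aerosol next.

```bash

python3 -m creep '{"hand":[85,85,85,85,85],"delta_pos":[[-0.0445,0,0],[-0.045,0,0],[-0.045,0,0],[-0.045,0,0],[-0.045,0,0]],"turn":[0,0,0,0,0]}' |head -2
python3 -m creep '{"hand":[85,85,85,85,85],"delta_pos":[[-0.045,0,0],[-0.045,0,0],[-0.045,0,0],[-0.045,0,0],[-0.045,0,0]],"turn":[0,0,0,0,0]}' |head -2
python3 -m creep '{"hand":[85,85,85,85,85],"delta_pos":[[-0.045,-0.005,0],[-0.045,0,0],[-0.043,0,0],[0,0,0],[0,0,0]],"turn":[0,0,0,0,0]}' |head -2
python3 plan.py .4755 -.2195 .087 95
```

```text
clock: 11.0
tcp_pos: [0.4554, 0.0649, 0.241]
clock: 11.42
tcp_pos: [0.4704, -0.1149, 0.241]
clock: 11.83
tcp_pos: [0.4752, -0.2212, 0.2404]
t 11.83 tcp [ 0.4752 -0.2212  0.2404] headx 94.57 tilt 0.05 gap 0.085 F [0.3 0.3 0.1]
units [0.002  0.0006 0.1918] minrows 3.7
turn -0.087
```

```bash

python3 -m creep '{"hand":[85,85,85,85,85],"delta_pos":[[0.002,0.0005,0.03],[0,0,0.045],[0,0,0.045],[0,0,0.035],[0,0,0.02]],"turn":[0,0,0,0,0]}' |head -2
python3 -m creep '{"hand":[85,85,85,85,85],"delta_pos":[[0,0,0.01],[0,0,0.005],[0,0,0],[0,0,0],[0,0,0]],"turn":[0,0,0,0,0]}' 
python3 plan.py .4755 -.2195 .087 95
python3 - <<'E'
from h import *
c=shot('scene');a=c['pixels'][100:290,160:400,::-1];cv2.imwrite('pics/s4z.png',cv2.resize(a,None,fx=3,fy=3))
E
```

```text
clock: 12.25
tcp_pos: [0.4736, -0.215, 0.0977]
clock: 12.67
tcp_pos: [0.4768, -0.2183, 0.0906]
orientation: [0.001, 0.677, 0.736, 0.0]
wrist_force: [0.2, -0.7, 0.3]
finger_gap: 0.0851
t 12.67 tcp [ 0.4768 -0.2183  0.0906] headx 94.79 tilt 0.16 gap 0.0851 F [ 0.2 -0.7  0.3]
units [-0.0014 -0.0017  0.0045] minrows 0.1
turn -0.043
```

View pics/s4z.png

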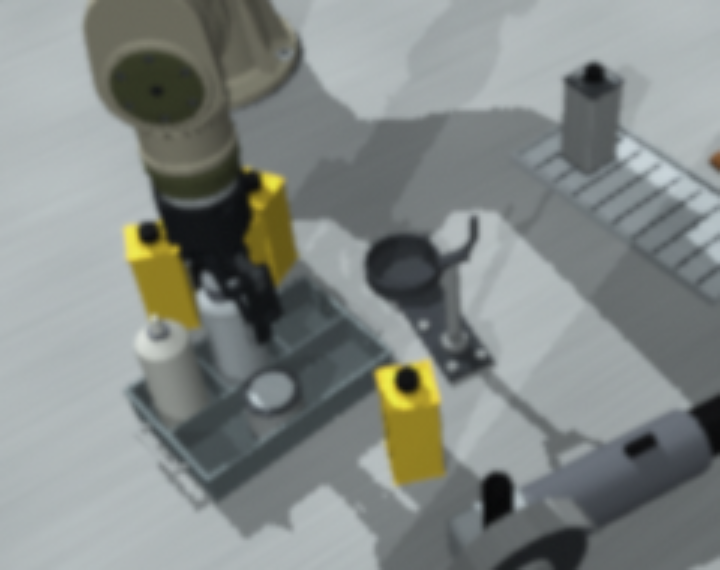

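The fingers straddle the aerosol (zoom ~235,310) and nothing else is touched. Fine-tuning the position, then gripping.

```bash

python3 -m creep '{"hand":[85,70,50,40,35],"delta_pos":[[-0.001,-0.001,0.002],[0,0,0.001],[0,0,0],[0,0,0],[0,0,0]],"turn":[0,0,0,0,0]}' |tail -4
python3 -m creep '{"hand":[35,35,35,35,35],"delta_pos":[[0,0,0],[0,0,0],[0,0,0],[0,0,0],[0,0,0]],"turn":[0,0,0,0,0]}' 
python3 plan.py .4755 -.2195 .242 95
```

```text
tcp_pos: [0.4746, -0.2188, 0.0869]
orientation: [-0.0, 0.677, 0.736, -0.0]
wrist_force: [-2.3, -1.2, 3.0]
finger_gap: 0.0486
clock: 13.55
tcp_pos: [0.4747, -0.2188, 0.0869]
orientation: [-0.0, 0.677, 0.736, -0.0]
wrist_force: [-2.8, -0.8, 5.9]
finger_gap: 0.0489
t 13.55 tcp [ 0.4747 -0.2188  0.0869] headx 94.76 tilt 0.04 gap 0.0489 F [-2.8 -0.8  5.9]
units [-0.001   0.0009 -0.1938] minrows 3.7
turn -0.049
```

```bash

python3 -m creep '{"hand":[35,35,35,35,35],"delta_pos":[[0,0,-0.02],[0,0,-0.04],[0,0,-0.05],[0,0,-0.05],[0,0,-0.035]],"turn":[0,0,0,0,0]}' 
python3 -m creep '{"hand":[35,35,35,35,35],"delta_pos":[[0.02,0,0],[0.04,0,0],[0.045,0,0],[0.045,0,0],[0.045,0,0]],"turn":[0,0,0,0,0]}' |head -2
python3 -m creep '{"hand":[35,35,35,35,35],"delta_pos":[[0.045,0,0],[0.045,0,0],[0.045,0,0],[0.045,0,0],[0.045,0,0]],"turn":[0,0,0,0,0]}' |head -2
python3 plan.py .537 .25 .24 95
```

```text
clock: 13.97
tcp_pos: [0.4757, -0.2188, 0.2455]
orientation: [0.001, 0.677, 0.736, 0.001]
wrist_force: [1.0, -0.7, -2.6]
finger_gap: 0.0487
clock: 14.38
tcp_pos: [0.461, -0.0612, 0.241]
clock: 14.8
tcp_pos: [0.4457, 0.1183, 0.2411]
t 14.8 tcp [0.4457 0.1183 0.2411] headx 94.78 tilt 0.11 gap 0.0489 F [ 2.  -0.9 -1.5]
units [0.1545 0.1275 0.0013] minrows 3.8
turn -0.045
```

```bash

python3 -m creep '{"hand":[35,35,35,35,35],"delta_pos":[[0.035,0.02,0],[0.035,0.035,0],[0.035,0.035,0],[0.03,0.025,0],[0.015,0.0125,0]],"turn":[0,0,0,0,0]}' |head -2
python3 -m creep '{"hand":[35,35,35,35,35],"delta_pos":[[0,0,0],[0,0,0.01],[0,0,0.02],[0,0,0.035],[0,0,0.04]],"turn":[0,0,0,0,0]}' |head -2
python3 -m creep '{"hand":[35,35,35,35,35],"delta_pos":[[0,0,0.04],[0,0,0.025],[0,0,0.01],[0,0,0],[0,0,0]],"turn":[0,0,0,0,0]}' 
python3 plan.py .537 .25 .087 95
```

```text
clock: 15.22
tcp_pos: [0.5397, 0.2479, 0.2401]
clock: 15.63
tcp_pos: [0.5385, 0.2436, 0.1582]
clock: 16.05
tcp_pos: [0.5383, 0.2437, 0.0988]
orientation: [-0.0, 0.677, 0.736, -0.0]
wrist_force: [0.4, -0.3, -1.9]
finger_gap: 0.0485
t 16.05 tcp [0.5383 0.2437 0.0988] headx 94.73 tilt 0.03 gap 0.0485 F [ 0.4 -0.3 -1.9]
units [ 0.008  -0.001   0.0148] minrows 0.3
turn -0.054
```

```bash

python3 -m creep '{"hand":[35,35,35,35,35],"delta_pos":[[0,0,0.006],[0,0,0.005],[0,0,0.002],[0,0,0],[0,0,0]],"turn":[0,0,0,0,0]}' |tail -4
python3 -m creep '{"hand":[35,35,35,35,35],"delta_pos":[[0,0,0.001],[0,0,0.001],[0,0,0],[0,0,0],[0,0,0]],"turn":[0,0,0,0,0]}' 

```

```text
tcp_pos: [0.5389, 0.2442, 0.0886]
orientation: [0.0, 0.677, 0.736, 0.0]
wrist_force: [-0.1, -0.6, -2.2]
finger_gap: 0.0488
clock: 16.88
tcp_pos: [0.539, 0.2443, 0.087]
orientation: [0.0, 0.677, 0.736, 0.0]
wrist_force: [0.7, -0.2, 0.2]
finger_gap: 0.0489
```

```bash

python3 -m creep '{"hand":[35,60,85,85,85],"delta_pos":[[0,0,0.0005],[0,0,0],[0,0,0],[0,0,0],[0,0,0]],"turn":[0,0,0,0,0]}' |tail -2
python3 -m creep '{"hand":[85,85,85,85,85],"delta_pos":[[0,0,-0.02],[0,0,-0.04],[0,0,-0.05],[0,0,-0.05],[0,0,-0.035]],"turn":[0,0,0,0,0]}' |tail -2
python3 plan.py .46 .15 .242 95
python3 - <<'E'
from h import *
c=shot('scene');a=c['pixels'][60:290,160:460,::-1];cv2.imwrite('pics/s5z.png',cv2.resize(a,None,fx=2.5,fy=2.5))
P=cloud(c);print('sq',rect(pts(P,.095,.135,(.4,.48,.2,.29))),'aer',circ(pts(P,.09,.15,(.495,.58,.2,.29))))
E
```

```text
wrist_force: [-0.9, 0.2, -0.4]
finger_gap: 0.0849
wrist_force: [0.4, -0.1, 0.5]
finger_gap: 0.085
t 17.72 tcp [0.5394 0.2444 0.246 ] headx 94.77 tilt 0.19 gap 0.085 F [ 0.4 -0.1  0.5]
units [-0.1093 -0.1087  0.0045] minrows 3.0
turn -0.047
sq (array([441.6, 245.3]), array([50. , 53.4]), 2.45) aer [array([539.7, 242.2]), np.float64(24.9)]
```

View pics/s5z.png

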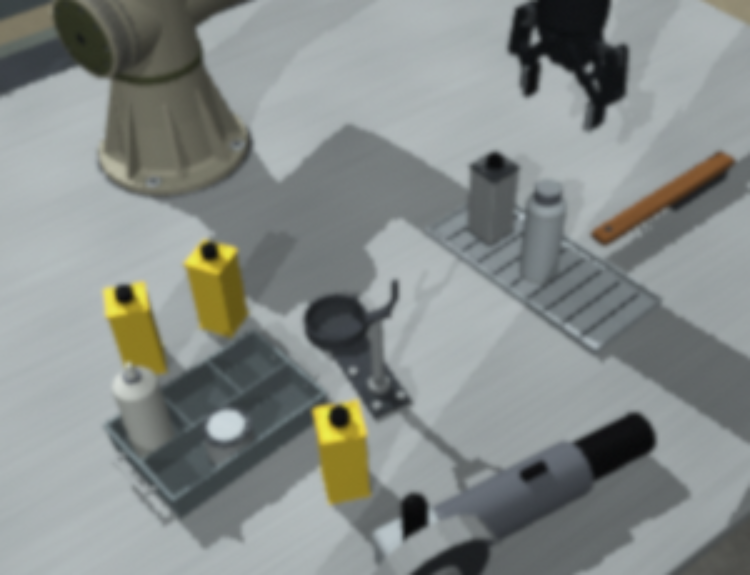

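The aerosol stands on the tray (zoom 543,240). Next, the oiler.

```bash

python3 -m creep '{"hand":[85,85,85,85,85],"delta_pos":[[-0.03,-0.025,0],[-0.035,-0.03,0],[-0.035,-0.03,0],[-0.04,-0.02,0],[-0.045,0,0]],"turn":[0,0,0,0,0]}' |head -2
python3 -m creep '{"hand":[85,85,85,85,85],"delta_pos":[[-0.045,0,0],[-0.045,0,0],[-0.045,0,0],[-0.045,0,0],[-0.045,0,0]],"turn":[0,0,0,0,0]}' |head -2
python3 plan.py .483 -.2875 .242 95
```

```text
clock: 18.18
tcp_pos: [0.4638, 0.0894, 0.2422]
clock: 18.6
tcp_pos: [0.482, -0.0914, 0.2422]
t 18.6 tcp [ 0.482  -0.0914  0.2422] headx 94.76 tilt 0.02 gap 0.0848 F [1.3 0.1 0.5]
units [-2.444e-01 -1.910e-02  2.000e-04] minrows 4.7
turn -0.048
```

```bash

python3 -m creep '{"hand":[85,85,85,85,85],"delta_pos":[[-0.047,-0.004,0],[-0.047,-0.004,0],[-0.047,-0.004,0],[-0.047,-0.004,0],[-0.035,-0.003,0]],"turn":[0,0,0,0,0]}' |head -2
python3 -m creep '{"hand":[85,85,85,85,85],"delta_pos":[[-0.012,0,0],[0,0,0],[0,0,0],[0,0,0],[0,0,0]],"turn":[0,0,0,0,0]}' |head -2
python3 plan.py .483 -.2875 .087 95
```

```text
clock: 19.02
tcp_pos: [0.4816, -0.2718, 0.2419]
clock: 19.43
tcp_pos: [0.4828, -0.2766, 0.2424]
t 19.43 tcp [ 0.4828 -0.2766  0.2424] headx 94.88 tilt 0.02 gap 0.0852 F [-0.8 -0.6 -0.8]
units [-0.0137 -0.0009  0.1943] minrows 3.7
turn -0.025
```

```bash

python3 -m creep '{"hand":[85,85,85,85,85],"delta_pos":[[-0.0135,-0.001,0.02],[0,0,0.035],[0,0,0.045],[0,0,0.04],[0,0,0.03]],"turn":[0,0,0,0,0]}' |head -2
python3 -m creep '{"hand":[85,85,85,85,85],"delta_pos":[[0,0,0.015],[0,0,0.007],[0,0,0.003],[0,0,0],[0,0,0]],"turn":[0,0,0,0,0]}' |head -2
python3 plan.py .483 -.2875 .085 95
python3 - <<'E'
from h import *
c=shot('scene');a=c['pixels'][100:290,160:400,::-1];cv2.imwrite('pics/s6z.png',cv2.resize(a,None,fx=3,fy=3))
E
```

```text
clock: 19.85
tcp_pos: [0.4822, -0.2868, 0.1042]
clock: 20.27
tcp_pos: [0.4837, -0.2892, 0.0876]
t 20.27 tcp [ 0.4837 -0.2892  0.0876] headx 94.81 tilt 0.13 gap 0.085 F [0.4 0.4 0.7]
units [ 0.0022 -0.0008  0.0033] minrows 0.1
turn -0.038
```

View pics/s6z.png

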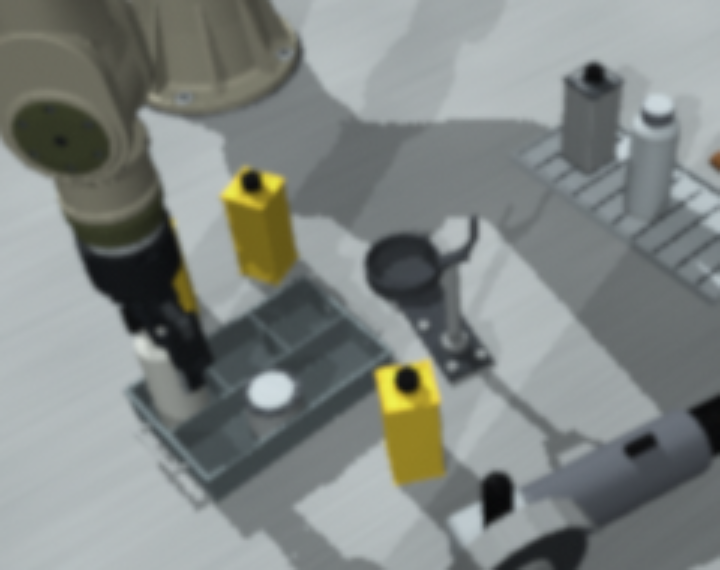

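The fingers are either side of the oiler (zoom ~170,360). Gripping.

```bash

python3 -m creep '{"hand":[85,70,50,40,35],"delta_pos":[[0.001,-0.0005,0.0015],[0,0,0],[0,0,0],[0,0,0],[0,0,0]],"turn":[0,0,0,0,0]}' |tail -4
python3 -m creep '{"hand":[35,35,35,35,35],"delta_pos":[[0,0,0],[0,0,0],[0,0,0],[0,0,0],[0,0,0]],"turn":[0,0,0,0,0]}' 
python3 -m creep '{"hand":[35,35,35,35,35],"delta_pos":[[0,0,-0.02],[0,0,-0.04],[0,0,-0.05],[0,0,-0.05],[0,0,-0.035]],"turn":[0,0,0,0,0]}' 
python3 plan.py .46 .12 .242 95
```

```text
tcp_pos: [0.4822, -0.2886, 0.0856]
orientation: [0.0, 0.677, 0.736, -0.0]
wrist_force: [-1.9, 0.3, 2.4]
finger_gap: 0.047
clock: 21.15
tcp_pos: [0.4822, -0.2886, 0.0856]
orientation: [0.0, 0.677, 0.736, -0.0]
wrist_force: [-2.3, -0.2, 6.3]
finger_gap: 0.0472
clock: 21.57
tcp_pos: [0.4829, -0.2885, 0.244]
orientation: [0.001, 0.677, 0.736, 0.0]
wrist_force: [1.1, -1.1, -2.9]
finger_gap: 0.0469
t 21.57 tcp [ 0.4829 -0.2885  0.244 ] headx 94.77 tilt 0.14 gap 0.0469 F [ 1.1 -1.1 -2.9]
units [0.5113 0.014  0.0019] minrows 9.8
turn -0.046
```

```bash

python3 -m creep '{"hand":[35,35,35,35,35],"delta_pos":[[0.02,0,0],[0.04,0,0],[0.045,0,0],[0.045,0,0],[0.045,0,0]],"turn":[0,0,0,0,0]}' |head -2
python3 -m creep '{"hand":[35,35,35,35,35],"delta_pos":[[0.045,0,0],[0.045,0,0],[0.045,0,0],[0.045,0,0],[0.045,0,0]],"turn":[0,0,0,0,0]}' |head -2
python3 -m creep '{"hand":[35,35,35,35,35],"delta_pos":[[0.045,0.01,0],[0.035,0.035,0],[0.025,0.04,0],[0.025,0.04,0],[0.025,0.04,0]],"turn":[0,0,0,0,0]}' |head -2
python3 plan.py .635 .252 .242 95
```

```text
clock: 21.98
tcp_pos: [0.4684, -0.131, 0.2397]
clock: 22.4
tcp_pos: [0.4532, 0.0486, 0.2399]
clock: 22.82
tcp_pos: [0.5759, 0.1832, 0.2397]
t 22.82 tcp [0.5759 0.1832 0.2397] headx 94.84 tilt 0.08 gap 0.0471 F [ 0.8 -1.7 -1.9]
units [ 0.0795  0.0809 -0.003 ] minrows 2.2
turn -0.032
```

```bash

python3 -m creep '{"hand":[35,35,35,35,35],"delta_pos":[[0.03,0.03,0],[0.025,0.025,0],[0.015,0.015,0],[0.005,0.005,0],[0,0,0.01]],"turn":[0,0,0,0,0]}' |head -2
python3 -m creep '{"hand":[35,35,35,35,35],"delta_pos":[[0,0,0.03],[0,0,0.04],[0,0,0.04],[0,0,0.03],[0,0,0.02]],"turn":[0,0,0,0,0]}' |head -2
python3 -m creep '{"hand":[35,35,35,35,35],"delta_pos":[[0,0,0.01],[0,0,0.005],[0,0,0],[0,0,0],[0,0,0]],"turn":[0,0,0,0,0]}' 
python3 plan.py .635 .25 .0856 95
```

```text
clock: 23.23
tcp_pos: [0.6311, 0.2473, 0.2321]
clock: 23.65
tcp_pos: [0.6271, 0.2441, 0.1008]
clock: 24.07
tcp_pos: [0.6315, 0.2459, 0.0948]
orientation: [0.001, 0.677, 0.736, 0.001]
wrist_force: [0.5, -0.7, -1.6]
finger_gap: 0.0472
t 24.07 tcp [0.6315 0.2459 0.0948] headx 94.76 tilt 0.16 gap 0.0472 F [ 0.5 -0.7 -1.6]
units [0.0047 0.0048 0.0115] minrows 0.3
turn -0.049
```

```bash

python3 -m creep '{"hand":[35,35,35,35,35],"delta_pos":[[0,0,0.005],[0,0,0.003],[0,0,0.001],[0,0,0],[0,0,0]],"turn":[0,0,0,0,0]}' |tail -4
python3 -m creep '{"hand":[35,35,35,35,35],"delta_pos":[[0,0,0.001],[0,0,0.001],[0,0,0],[0,0,0],[0,0,0]],"turn":[0,0,0,0,0]}' 

```

```text
tcp_pos: [0.6305, 0.2458, 0.0859]
orientation: [0.0, 0.677, 0.736, -0.0]
wrist_force: [0.2, 0.4, -2.2]
finger_gap: 0.0467
clock: 24.9
tcp_pos: [0.6306, 0.246, 0.0856]
orientation: [0.0, 0.677, 0.736, 0.0]
wrist_force: [-3.1, -0.7, 5.2]
finger_gap: 0.0467
```

```bash

python3 -m creep '{"hand":[35,60,85,85,85],"delta_pos":[[0,0,-0.0005],[0,0,0],[0,0,0],[0,0,0],[0,0,0]],"turn":[0,0,0,0,0]}' |tail -2
python3 -m creep '{"hand":[85,85,85,85,85],"delta_pos":[[0,0,-0.02],[0,0,-0.04],[0,0,-0.05],[0,0,-0.05],[0,0,-0.035]],"turn":[0,0,0,0,0]}' |tail -2
python3 plan.py .45 .1 .242 95
python3 - <<'E'
from h import *
c=shot('scene');a=c['pixels'][60:290,160:460,::-1];cv2.imwrite('pics/s7z.png',cv2.resize(a,None,fx=2.5,fy=2.5))
P=cloud(c);print('sq',rect(pts(P,.095,.135,(.4,.48,.2,.29))),'aer',circ(pts(P,.09,.15,(.495,.58,.2,.29))),'oil',circ(pts(P,.09,.115,(.59,.68,.2,.29))))
X=pts(P,.045,.06,(.512,.578,-.255,-.19));print('dip',circ(X),len(X),X.mean(0))
c=shot('top');P=cloud(c);X=pts(P,.045,.06,(.512,.578,-.255,-.19));print('dip',circ(X),len(X),X.mean(0))
E
```

```text
wrist_force: [0.5, 0.0, 0.1]
finger_gap: 0.0848
wrist_force: [1.4, -0.0, 0.1]
finger_gap: 0.0849
t 25.73 tcp [0.6311 0.246  0.2445] headx 94.77 tilt 0.2 gap 0.0849 F [ 1.4 -0.   0.1]
units [-0.163  -0.2408  0.0022] minrows 5.6
turn -0.047
sq (array([440.6, 246.2]), array([51.9, 51.4]), 1.03) aer [array([540.9, 240.2]), np.float64(25.3)] oil [array([631.8, 244.5]), np.float64(23.9)]
dip [array([ 542.5, -222.6]), np.float64(28.2)] 266 [ 0.54474724 -0.22373526  0.04973305]
dip [array([ 548.1, -219.3]), np.float64(32.1)] 219 [ 0.54430203 -0.22308648  0.05122238]
```

View pics/s7z.png

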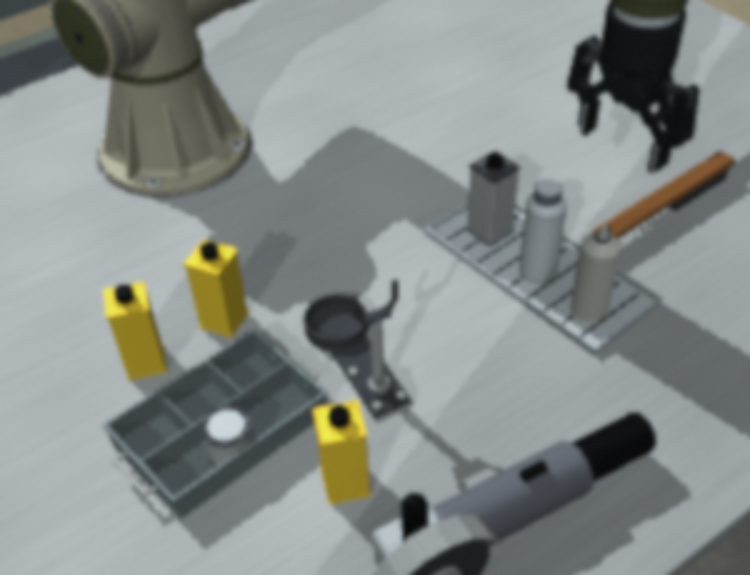

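All three containers stand upright on the tray at zoom (493,200), (543,240) and (593,285). The cells are empty and the dip tin stands alone in the trough. Next I go to the dip tin.

```bash

python3 plan.py .5445 -.2235 .242 185.8
python3 -m creep '{"hand":[85,85,85,85,85],"delta_pos":[[-0.04,-0.0115,0],[-0.045,-0.0115,0],[-0.045,-0.0115,0],[-0.045,-0.0115,0],[-0.045,-0.0115,0]],"turn":[0,0,0,0,0]}' |head -2
python3 -m creep '{"hand":[85,85,85,85,85],"delta_pos":[[-0.045,-0.0115,0],[-0.045,-0.0115,0],[-0.045,-0.0115,0],[-0.045,-0.0115,0],[-0.045,-0.0115,0]],"turn":[0,0,0,0,0]}' |head -2
python3 -m creep '{"hand":[85,85,85,85,85],"delta_pos":[[-0.045,-0.0115,0],[-0.045,-0.0115,0],[-0.035,-0.0115,0],[0,0,0],[0,0,0]],"turn":[0,0,0,0,-1]}' |head -2
python3 -m creep '{"hand":[85,85,85,85,85],"delta_pos":[[0,0,0],[0,0,0],[0,0,0],[0,0,0],[0,0,0]],"turn":[-1,-1,-1,-1,-1]}' |head -2
python3 -m creep '{"hand":[85,85,85,85,85],"delta_pos":[[0,0,0],[0,0,0],[0,0,0],[0,0,0],[0,0,0]],"turn":[-1,-1,-1,-1,-1]}' |head -2
python3 -m creep '{"hand":[85,85,85,85,85],"delta_pos":[[0,0,0],[0,0,0],[0,0,0],[0,0,0],[0,0,0]],"turn":[-1,-1,-1,-1,-1]}' |head -2
python3 plan.py .5445 -.2235 .242 185.8
```

```text
t 25.83 tcp [0.6333 0.2466 0.2476] headx 94.77 tilt 0.64 gap 0.0848 F [0.2 0.8 0.7]
units [-0.5763 -0.1595  0.0042] minrows 11.5
turn -18.206
clock: 26.25
tcp_pos: [0.5984, 0.0653, 0.2395]
clock: 26.67
tcp_pos: [0.5675, -0.1182, 0.2397]
clock: 27.08
tcp_pos: [0.5483, -0.2204, 0.2394]
clock: 27.5
tcp_pos: [0.549, -0.2178, 0.2397]
clock: 27.92
tcp_pos: [0.5491, -0.2177, 0.2397]
clock: 28.33
tcp_pos: [0.5491, -0.2177, 0.2397]
t 28.33 tcp [ 0.5491 -0.2177  0.2397] headx 175.04 tilt 0.08 gap 0.0852 F [-0.4 -0.5 -0.6]
units [ 0.0051 -0.0077 -0.0029] minrows 0.2
turn -2.152
```

```bash

python3 -m creep '{"hand":[85,85,85,85,85],"delta_pos":[[0.005,-0.0075,0],[0,0,0],[0,0,0],[0,0,0],[0,0,0]],"turn":[-1,-1,-0.15,0,0]}' |head -2
python3 plan.py .5445 -.2235 .034 185.8
```

```text
clock: 28.75
tcp_pos: [0.5447, -0.2237, 0.2402]
t 28.75 tcp [ 0.5447 -0.2237  0.2402] headx -174.58 tilt 0.04 gap 0.0848 F [ 0.3  0.3 -0.4]
units [0.000e+00 2.000e-04 2.578e-01] minrows 4.9
turn -72.076
```

```bash

python3 -m creep '{"hand":[85,85,85,85,85],"delta_pos":[[0,0,0.03],[0,0,0.045],[0,0,0.045],[0,0,0.035],[0,0,0.02]],"turn":[0,0,0,0,0]}' |head -2
python3 -m creep '{"hand":[85,85,85,85,85],"delta_pos":[[0,0,0.01],[0,0,0],[0,0,0],[0,0,0],[0,0,0]],"turn":[0,0,0,0,0]}' |head -2
python3 plan.py .5445 -.2235 .034
python3 - <<'E'
from h import *
c=shot('scene');a=c['pixels'][130:290,160:360,::-1];cv2.imwrite('pics/s8z.png',cv2.resize(a,None,fx=3.5,fy=3.5))
E
```

```text
clock: 29.17
tcp_pos: [0.5428, -0.2227, 0.0968]
clock: 29.58
tcp_pos: [0.5459, -0.2248, 0.0945]
t 29.58 tcp [ 0.5459 -0.2248  0.0945] headx -174.5 tilt 0.19 gap 0.0852 F [ 0.  -0.3 -0.5]
units [0.0018 0.002  0.0756] minrows 1.5
```

View pics/s8z.png

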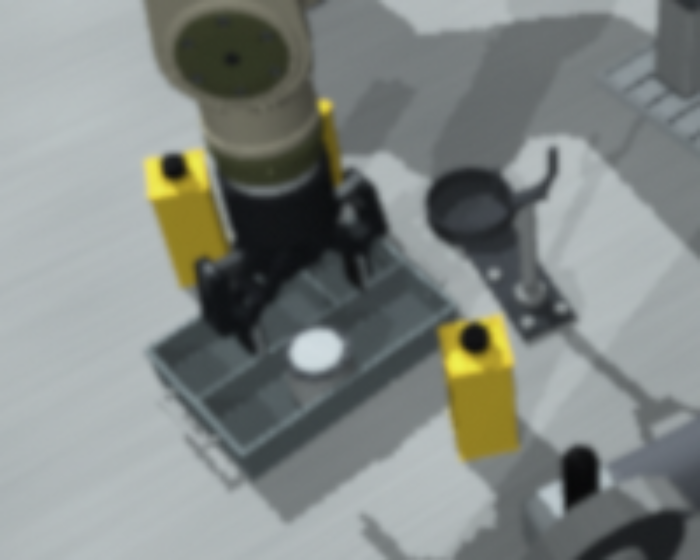

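The fingers are lined up along the trough on both sides of the dip tin (zoom 315,350), and clear of the yellow tins. Descending.

```bash

python3 -m creep '{"hand":[85,85,85,85,85],"delta_pos":[[0,0,0.015],[0,0,0.02],[0,0,0.02],[0,0,0.012],[0,0,0.004]],"turn":[0,0,0,0,0]}' |head -2
python3 -m creep '{"hand":[85,85,85,85,85],"delta_pos":[[0,0,0],[0,0,0],[0,0,0],[0,0,0],[0,0,0]],"turn":[0,0,0,0,0]}' 
python3 plan.py .5445 -.2235 .034
```

```text
clock: 30.05
tcp_pos: [0.544, -0.2238, 0.0349]
clock: 30.47
tcp_pos: [0.5452, -0.2244, 0.0367]
orientation: [0.001, -0.048, 0.999, -0.0]
wrist_force: [-0.1, 0.6, 0.2]
finger_gap: 0.0853
t 30.47 tcp [ 0.5452 -0.2244  0.0367] headx -174.48 tilt 0.08 gap 0.0853 F [-0.1  0.6  0.2]
units [0.0008 0.0013 0.0034] minrows 0.1
```

```bash

python3 -m creep '{"hand":[85,75,65,55,45],"delta_pos":[[0,0.001,0.0035],[0,0,0],[0,0,0],[0,0,0],[0,0,0]],"turn":[0,0,0,0,0]}' |head -2
python3 -m creep '{"hand":[45,45,45,45,45],"delta_pos":[[0,0,0],[0,0,0],[0,0,0],[0,0,0],[0,0,0]],"turn":[0,0,0,0,0]}' 
python3 - <<'E'
from h import *
c=shot('scene');a=c['pixels'][170:270,180:320,::-1];cv2.imwrite('pics/s9z.png',cv2.resize(a,None,fx=5,fy=5))
E
```

```text
clock: 30.88
tcp_pos: [0.5448, -0.2235, 0.0334]
clock: 31.3
tcp_pos: [0.5448, -0.2235, 0.0334]
orientation: [0.0, -0.048, 0.999, -0.0]
wrist_force: [-0.6, 0.6, 2.7]
finger_gap: 0.0527
```

View pics/s9z.png

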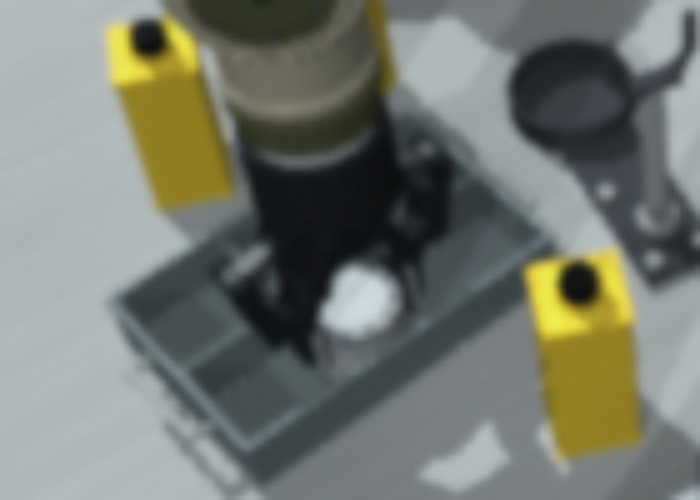

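```bash

python3 -m creep '{"hand":[45,45,45,45,45],"delta_pos":[[0,0,-0.01],[0,0,-0.03],[0,0,-0.045],[0,0,-0.045],[0,0,-0.02]],"turn":[0,0,0,0,0]}' 
python3 - <<'E'
from h import *
c=shot('scene');a=c['pixels'][150:270,160:330,::-1];cv2.imwrite('pics/s10z.png',cv2.resize(a,None,fx=4,fy=4))
E
python3 plan.py .4593 -.0226 .15
```

```text
clock: 31.77
tcp_pos: [0.5458, -0.2239, 0.1574]
orientation: [0.002, -0.048, 0.999, -0.001]
wrist_force: [1.0, -0.8, -2.1]
finger_gap: 0.0528
t 31.82 tcp [ 0.547  -0.2246  0.1596] headx -174.48 tilt 0.48 gap 0.0527 F [ 1.3 -0.  -0.3]
units [0.0849 0.262  0.0102] minrows 5.3
```

View pics/s10z.png

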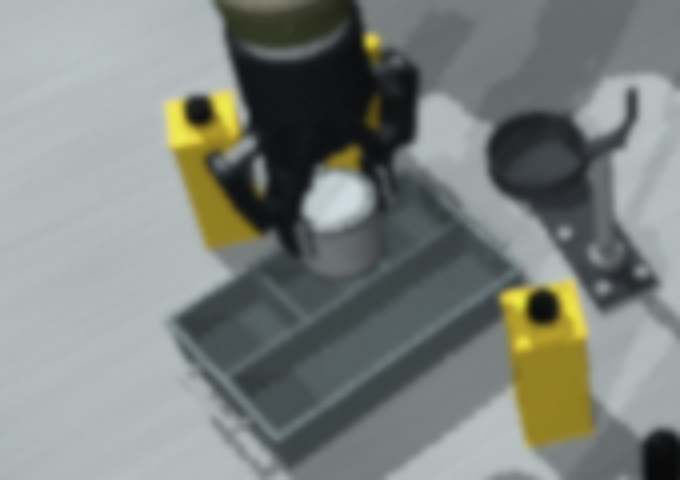

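The tin is lifted level (zoom 340,220), with the fingers near its top. Going to the cup.

```bash

python3 -m creep '{"hand":[45,45,45,45,45],"delta_pos":[[0.01,0.025,0],[0.014,0.042,0],[0.014,0.042,0],[0.014,0.042,0],[0.014,0.042,0]],"turn":[0,0,0,0,0]}' |head -2
python3 -m creep '{"hand":[45,45,45,45,45],"delta_pos":[[0.01,0.035,0],[0.008,0.02,0],[0,0.01,0],[0,0,0],[0,0,0]],"turn":[0,0,0,0,0]}' |head -2
python3 -m creep '{"hand":[45,45,45,45,45],"delta_pos":[[0,0,0],[0,0,0],[0,0,0],[0,0,0],[0,0,0]],"turn":[0,0,0,0,0]}' |head -2
python3 plan.py .4593 -.0226 .05
```

```text
clock: 32.23
tcp_pos: [0.4753, -0.0732, 0.1518]
clock: 32.65
tcp_pos: [0.4582, -0.0246, 0.1528]
clock: 33.07
tcp_pos: [0.458, -0.0249, 0.153]
t 33.07 tcp [ 0.458  -0.0249  0.153 ] headx -174.54 tilt 0.01 gap 0.0526 F [ 1.3 -0.3 -3.1]
units [-0.0018  0.0027  0.1287] minrows 2.5
```

```bash

python3 -m creep '{"hand":[45,45,45,45,45],"delta_pos":[[-0.002,0.0025,0.02],[0,0,0.035],[0,0,0.035],[0,0,0.025],[0,0,0.01]],"turn":[0,0,0,0,0]}' |head -2
python3 -m creep '{"hand":[45,45,45,45,45],"delta_pos":[[0,0,0],[0,0,0],[0,0,0],[0,0,0],[0,0,0]],"turn":[0,0,0,0,0]}' |head -2
python3 plan.py .4593 -.0226 .0355
python3 - <<'E'
from h import *
c=shot('scene');a=c['pixels'][130:250,220:390,::-1];cv2.imwrite('pics/s11z.png',cv2.resize(a,None,fx=4,fy=4))
E
```

```text
clock: 33.48
tcp_pos: [0.4572, -0.022, 0.0504]
clock: 33.9
tcp_pos: [0.4605, -0.0225, 0.0543]
t 33.9 tcp [ 0.4605 -0.0225  0.0543] headx -174.48 tilt 0.15 gap 0.053 F [-0.5 -0.2 -2.3]
units [0.0015 0.     0.0236] minrows 0.5
```

View pics/s11z.png

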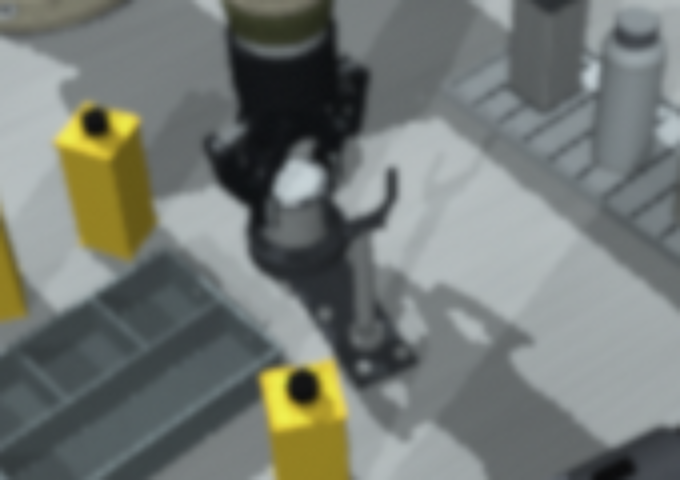

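The tin is centred over the cup (zoom 298,225), just about to enter. Lowering.

```bash

python3 -m creep '{"hand":[45,45,45,45,45],"delta_pos":[[0,0,0.008],[0,0,0.008],[0,0,0.004],[0,0,0.001],[0,0,0]],"turn":[0,0,0,0,0]}' |tail -4
python3 -m creep '{"hand":[45,45,45,45,45],"delta_pos":[[0,0,0],[0,0,0],[0,0,0],[0,0,0],[0,0,0]],"turn":[0,0,0,0,0]}' 
python3 plan.py .4593 -.0226 .0345
```

```text
tcp_pos: [0.4589, -0.0222, 0.036]
orientation: [-0.0, -0.048, 0.999, 0.0]
wrist_force: [-1.7, 0.6, -0.6]
finger_gap: 0.0527
clock: 34.78
tcp_pos: [0.4593, -0.0222, 0.0363]
orientation: [0.0, -0.048, 0.999, -0.0]
wrist_force: [-0.3, 0.8, -1.2]
finger_gap: 0.0528
t 34.78 tcp [ 0.4593 -0.0222  0.0363] headx -174.48 tilt 0.01 gap 0.0528 F [-0.3  0.8 -1.2]
units [ 0.     -0.0004  0.0022] minrows 0.0
```

```bash

python3 -m creep '{"hand":[45,45,45,45,45],"delta_pos":[[0,0,0.001],[0,0,0.001],[0,0,0],[0,0,0],[0,0,0]],"turn":[0,0,0,0,0]}' |tail -4

```

```text
tcp_pos: [0.4592, -0.0223, 0.0356]
orientation: [0.0, -0.048, 0.999, -0.0]
wrist_force: [-4.2, 0.8, 9.5]
finger_gap: 0.0526
```

```bash

python3 -m creep '{"hand":[45,60,75,85,85],"delta_pos":[[0,0,-0.0005],[0,0,0],[0,0,0],[0,0,0],[0,0,0]],"turn":[0,0,0,0,0]}' |tail -2
python3 -m creep '{"hand":[85,85,85,85,85],"delta_pos":[[0,0,-0.015],[0,0,-0.035],[0,0,-0.05],[0,0,-0.05],[0,0,-0.05]],"turn":[0,0,0,0,0]}' |tail -2
python3 -m creep '{"hand":[85,85,85,85,85],"delta_pos":[[0,0,-0.05],[0,0,-0.01],[0,0,0],[0,0,0],[0,0,0]],"turn":[0,1,1,1,1]}' |tail -2
python3 - <<'E'
from h import *
c=shot('scene');a=c['pixels'][130:250,220:390,::-1];cv2.imwrite('pics/s12z.png',cv2.resize(a,None,fx=4,fy=4))
P=cloud(c);X=pts(P,.045,.06,(.42,.5,-.06,.015));print('dip',circ(X),X.mean(0))
print('sq',rect(pts(P,.095,.135,(.4,.48,.2,.29))),'aer',circ(pts(P,.09,.15,(.495,.58,.2,.29))),'oil',circ(pts(P,.09,.115,(.59,.68,.2,.29))))
E
python3 plan.py .6305 .2455 .242 95
```

```text
wrist_force: [-0.4, -0.6, 0.3]
finger_gap: 0.085
wrist_force: [-0.0, -0.7, 0.0]
finger_gap: 0.0851
wrist_force: [0.4, 0.2, -0.0]
finger_gap: 0.085
dip [array([455.8, -22.3]), np.float64(29.1)] [ 0.45782086 -0.02472449  0.05177641]
sq (array([441.5, 245.1]), array([49.3, 51. ]), 1.49) aer [array([540.4, 242.1]), np.float64(25.4)] oil [array([630.7, 246.1]), np.float64(24.1)]
t 36.5 tcp [ 0.4595 -0.0223  0.2433] headx 165.05 tilt 0.04 gap 0.0852 F [-0.4 -0.5  0.4]
units [-0.1202  0.3785  0.0016] minrows 7.6
turn 14.01
```

View pics/s12z.png

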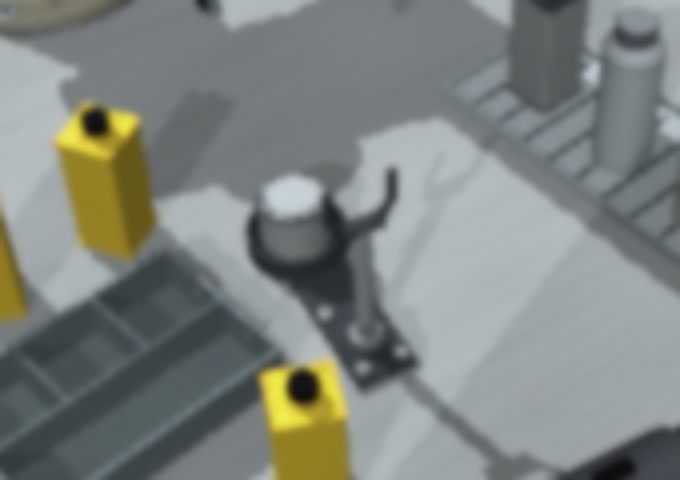

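The dip tin sits flat in the cup (zoom 295,215), top at z 0.052. Turning back to fetch the oiler.

```bash

python3 -m creep '{"hand":[85,85,85,85,85],"delta_pos":[[0,0,0],[0,0,0],[0,0,0],[0,0,0],[0,0,0]],"turn":[1,1,1,1,1]}' |head -1
python3 -m creep '{"hand":[85,85,85,85,85],"delta_pos":[[0,0,0],[0,0,0],[0,0,0],[0,0,0],[0,0,0]],"turn":[1,1,1,1,1]}' |head -1
python3 -m creep '{"hand":[85,85,85,85,85],"delta_pos":[[0,0,0],[0,0,0],[0,0,0],[0,0,0],[0,0,0]],"turn":[1,1,1,1,0]}' |head -1
python3 plan.py .6305 .246 .242 95
```

```text
clock: 36.92
clock: 37.33
clock: 37.75
t 37.75 tcp [ 0.4593 -0.0222  0.2429] headx 95.49 tilt 0.02 gap 0.0852 F [-0.2 -1.  -0.8]
units [0.3133 0.2451 0.001 ] minrows 7.6
turn 0.098
```

```bash

python3 -m creep '{"hand":[85,85,85,85,85],"delta_pos":[[0.04,0.018,0],[0.04,0.03,0],[0.04,0.03,0],[0.04,0.03,0],[0.04,0.03,0]],"turn":[0,0,0,0,0]}' |head -2
python3 -m creep '{"hand":[85,85,85,85,85],"delta_pos":[[0.04,0.035,0],[0.04,0.035,0],[0.03,0.03,0],[0.003,0.007,0],[0,0,0]],"turn":[0,0,0,0,0]}' |head -2
python3 -m creep '{"hand":[85,85,85,85,85],"delta_pos":[[0,0,0],[0,0,0],[0,0,0],[0,0,0],[0,0,0]],"turn":[0,0,0,0,0]}' |head -1
python3 plan.py .6305 .246 .0856 95
```

```text
clock: 38.17
tcp_pos: [0.5545, 0.1493, 0.243]
clock: 38.58
tcp_pos: [0.6302, 0.2462, 0.241]
clock: 39.0
t 39.0 tcp [0.629  0.2435 0.2439] headx 95.47 tilt 0.05 gap 0.0849 F [ 0.2 -0.3  0.1]
units [0.0029 0.0019 0.1979] minrows 3.8
turn 0.094
```

```bash

python3 -m creep '{"hand":[85,85,85,85,85],"delta_pos":[[0.003,0.002,0.02],[0,0,0.04],[0,0,0.045],[0,0,0.04],[0,0,0.03]],"turn":[0,0,0,0,0]}' |head -2
python3 -m creep '{"hand":[85,85,85,85,85],"delta_pos":[[0,0,0.013],[0,0,0.006],[0,0,0.003],[0,0,0],[0,0,0]],"turn":[0,0,0,0,0]}' |head -2
python3 -m creep '{"hand":[85,85,85,85,85],"delta_pos":[[0,0,0],[0,0,0],[0,0,0],[0,0,0],[0,0,0]],"turn":[0,0,0,0,0]}' |head -1
python3 plan.py .6305 .246 .0856 95
```

```text
clock: 39.42
tcp_pos: [0.6293, 0.2462, 0.1006]
clock: 39.83
tcp_pos: [0.632, 0.2473, 0.0875]
clock: 40.25
t 40.25 tcp [0.6308 0.247  0.0857] headx 95.52 tilt 0.02 gap 0.0849 F [-0.8  0.1  0.4]
units [-0.0013 -0.0005  0.0002] minrows 0.0
turn 0.104
```

```bash

python3 -m creep '{"hand":[85,70,50,40,35],"delta_pos":[[-0.001,0,0],[0,0,0],[0,0,0],[0,0,0],[0,0,0]],"turn":[0,0,0,0,0]}' |head -1
python3 -m creep '{"hand":[35,35,35,35,35],"delta_pos":[[0,0,0],[0,0,0],[0,0,0],[0,0,0],[0,0,0]],"turn":[0,0,0,0,0]}' 
python3 -m creep '{"hand":[35,35,35,35,35],"delta_pos":[[0,0,-0.02],[0,0,-0.04],[0,0,-0.05],[0,0,-0.05],[0,0,-0.035]],"turn":[0,0,0,0,0]}' 
python3 plan.py .46 .13 .242 95
```

```text
clock: 40.67
clock: 41.08
tcp_pos: [0.6305, 0.2462, 0.0856]
orientation: [-0.0, 0.672, 0.74, -0.0]
wrist_force: [-3.2, -0.5, 3.9]
finger_gap: 0.0472
clock: 41.5
tcp_pos: [0.6317, 0.2464, 0.2447]
orientation: [0.001, 0.672, 0.74, 0.001]
wrist_force: [1.2, 0.1, -2.0]
finger_gap: 0.0468
t 41.5 tcp [0.6317 0.2464 0.2447] headx 95.51 tilt 0.2 gap 0.0468 F [ 1.2  0.1 -2. ]
units [-0.1242 -0.2276  0.0025] minrows 5.0
turn 0.103
```

```bash

python3 -m creep '{"hand":[35,35,35,35,35],"delta_pos":[[-0.012,-0.025,0],[-0.02,-0.04,0],[-0.022,-0.042,0],[-0.022,-0.042,0],[-0.025,-0.04,0]],"turn":[0,0,0,0,0]}' |head -2
python3 -m creep '{"hand":[35,35,35,35,35],"delta_pos":[[-0.035,-0.025,0],[-0.045,-0.01,0],[-0.045,0,0],[-0.045,0,0],[-0.045,0,0]],"turn":[0,0,0,0,0]}' |head -2
python3 plan.py .483 -.288 .242 95
```

```text
clock: 41.92
tcp_pos: [0.4864, 0.1507, 0.2406]
clock: 42.33
tcp_pos: [0.4766, -0.0242, 0.2415]
t 42.33 tcp [ 0.4766 -0.0242  0.2415] headx 95.54 tilt 0.07 gap 0.0468 F [ 0.6  0.2 -1.7]
units [-0.329  -0.0239 -0.0005] minrows 6.3
turn 0.108
```

```bash

python3 -m creep '{"hand":[35,35,35,35,35],"delta_pos":[[-0.045,-0.003,0],[-0.045,-0.003,0],[-0.045,-0.003,0],[-0.045,-0.003,0],[-0.045,-0.003,0]],"turn":[0,0,0,0,0]}' |head -2
python3 -m creep '{"hand":[35,35,35,35,35],"delta_pos":[[-0.04,-0.003,0],[-0.03,-0.003,0],[-0.02,-0.003,0],[0,0,0],[0,0,0]],"turn":[0,0,0,0,0]}' |head -2
python3 -m creep '{"hand":[35,35,35,35,35],"delta_pos":[[0,0,0],[0,0,0],[0,0,0],[0,0,0],[0,0,0]],"turn":[0,0,0,0,0]}' |head -1
python3 plan.py .483 -.288 .13 95
```

```text
clock: 42.75
tcp_pos: [0.4819, -0.205, 0.2411]
clock: 43.17
tcp_pos: [0.4815, -0.2756, 0.2408]
clock: 43.58
t 43.58 tcp [ 0.482  -0.2745  0.2418] headx 95.58 tilt 0.03 gap 0.0469 F [-0.1  0.7 -1.6]
units [-0.0168 -0.0004  0.1397] minrows 2.7
turn 0.117
```

```bash

python3 -m creep '{"hand":[35,35,35,35,35],"delta_pos":[[-0.009,0,0.02],[-0.008,0,0.035],[0,0,0.04],[0,0,0.025],[0,0,0.015]],"turn":[0,0,0,0,0]}' |head -2
python3 -m creep '{"hand":[35,35,35,35,35],"delta_pos":[[0,0,0],[0,0,0],[0,0,0],[0,0,0],[0,0,0]],"turn":[0,0,0,0,0]}' |head -1
python3 plan.py .483 -.288 .0856 95
python3 - <<'E'
from h import *
c=shot('scene');a=c['pixels'][130:270,160:330,::-1];cv2.imwrite('pics/s13z.png',cv2.resize(a,None,fx=4,fy=4))
E
```

```text
clock: 44.0
tcp_pos: [0.4818, -0.2875, 0.1306]
clock: 44.42
t 44.42 tcp [ 0.4839 -0.2894  0.135 ] headx 95.52 tilt 0.16 gap 0.0471 F [-0.2 -0.  -2.2]
units [ 0.002  -0.0011  0.0617] minrows 1.2
turn 0.105
```

View pics/s13z.png

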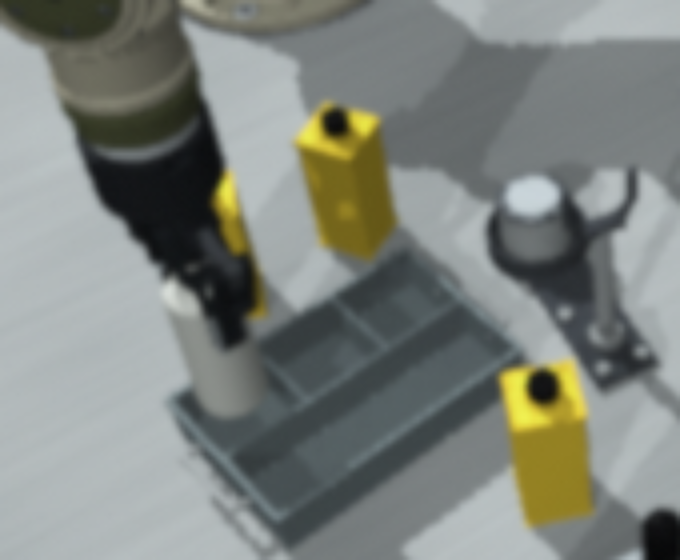

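The oiler hangs upright over its own right-hand cell (zoom 235,410). Lowering.

```bash

python3 -m creep '{"hand":[35,35,35,35,35],"delta_pos":[[0.001,-0.0005,0.015],[0,0,0.02],[0,0,0.015],[0,0,0.007],[0,0,0.001]],"turn":[0,0,0,0,0]}' |head -2
python3 -m creep '{"hand":[35,35,35,35,35],"delta_pos":[[0,0,0],[0,0,0],[0,0,0],[0,0,0],[0,0,0]],"turn":[0,0,0,0,0]}' 
python3 plan.py .483 -.288 .0856 95
```

```text
clock: 44.88
tcp_pos: [0.4821, -0.2877, 0.0863]
clock: 45.3
tcp_pos: [0.4829, -0.2884, 0.0877]
orientation: [0.001, 0.672, 0.74, -0.0]
wrist_force: [-0.5, 0.4, -2.2]
finger_gap: 0.0469
t 45.3 tcp [ 0.4829 -0.2884  0.0877] headx 95.51 tilt 0.07 gap 0.0469 F [-0.5  0.4 -2.2]
units [0.0005 0.0001 0.0026] minrows 0.1
turn 0.103
```

```bash

python3 -m creep '{"hand":[35,35,35,35,35],"delta_pos":[[0,0,0.001],[0,0,0.001],[0,0,0.0005],[0,0,0],[0,0,0]],"turn":[0,0,0,0,0]}' 

```

```text
clock: 45.72
tcp_pos: [0.4828, -0.2883, 0.0856]
orientation: [0.0, 0.672, 0.74, -0.0]
wrist_force: [-0.8, -0.1, 2.9]
finger_gap: 0.0468
```

Contact. Releasing, then on to the aerosol at (0.5405, 0.242).

```bash

python3 -m creep '{"hand":[35,60,85,85,85],"delta_pos":[[0,0,0],[0,0,0],[0,0,0],[0,0,0],[0,0,0]],"turn":[0,0,0,0,0]}' |tail -2
python3 -m creep '{"hand":[85,85,85,85,85],"delta_pos":[[0,0,-0.02],[0,0,-0.04],[0,0,-0.05],[0,0,-0.05],[0,0,-0.035]],"turn":[0,0,0,0,0]}' |tail -2
python3 plan.py .539 .2435 .242 95
python3 - <<'E'
from h import *
c=shot('scene');a=c['pixels'][130:270,160:330,::-1];cv2.imwrite('pics/s14z.png',cv2.resize(a,None,fx=4,fy=4))
P=cloud(c);print('oil',circ(pts(P,.088,.115,(.43,.53,-.34,-.24))))
E
```

```text
wrist_force: [0.2, -0.7, -0.5]
finger_gap: 0.0849
wrist_force: [1.8, -0.8, -0.0]
finger_gap: 0.0854
t 46.55 tcp [ 0.4832 -0.2884  0.2447] headx 95.52 tilt 0.19 gap 0.0854 F [ 1.8 -0.8 -0. ]
units [0.6551 0.1334 0.0021] minrows 12.8
turn 0.104
oil [array([ 483.8, -287.6]), np.float64(24.1)]
```

View pics/s14z.png

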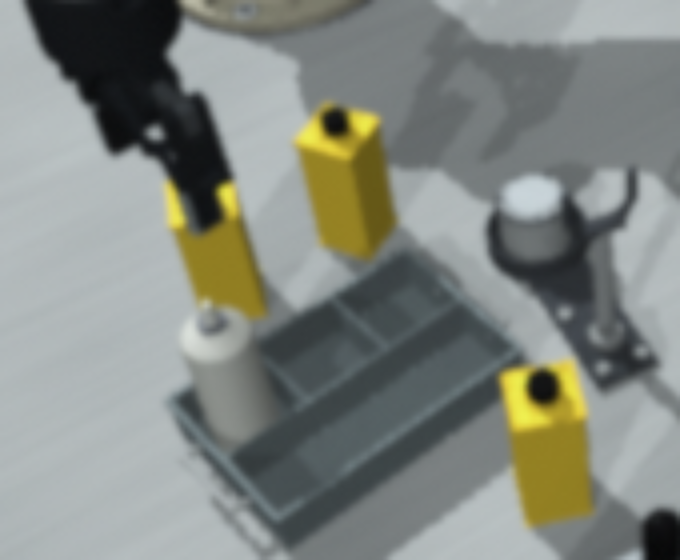

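The oiler stands back in its cell (zoom 230,390). Fetching the aerosol.

```bash

python3 -m creep '{"hand":[85,85,85,85,85],"delta_pos":[[0.04,0.004,0],[0.048,0.009,0],[0.048,0.009,0],[0.048,0.009,0],[0.048,0.009,0]],"turn":[0,0,0,0,0]}' |head -2
python3 -m creep '{"hand":[85,85,85,85,85],"delta_pos":[[0.048,0.01,0],[0.048,0.01,0],[0.048,0.01,0],[0.048,0.01,0],[0.048,0.01,0]],"turn":[0,0,0,0,0]}' |head -2
python3 -m creep '{"hand":[85,85,85,85,85],"delta_pos":[[0.048,0.01,0],[0.048,0.01,0],[0.045,0.012,0],[0.03,0.01,0],[0.01,0,0]],"turn":[0,0,0,0,0]}' |head -2
python3 -m creep '{"hand":[85,85,85,85,85],"delta_pos":[[0,0,0],[0,0,0],[0,0,0],[0,0,0],[0,0,0]],"turn":[0,0,0,0,0]}' |head -1
python3 plan.py .539 .2438 .087 95
```

```text
clock: 47.02
tcp_pos: [0.4964, -0.0988, 0.2408]
clock: 47.43
tcp_pos: [0.5177, 0.0967, 0.2408]
clock: 47.85
tcp_pos: [0.5379, 0.2458, 0.2401]
clock: 48.27
t 48.27 tcp [0.5376 0.2406 0.2413] headx 95.4 tilt 0.02 gap 0.0853 F [ 0.1 -1.4  0.2]
units [0.0038 0.0021 0.1929] minrows 3.7
turn 0.079
```

```bash

python3 -m creep '{"hand":[85,85,85,85,85],"delta_pos":[[0.004,0.002,0.02],[0,0,0.04],[0,0,0.045],[0,0,0.04],[0,0,0.03]],"turn":[0,0,0,0,0]}' |head -2
python3 -m creep '{"hand":[85,85,85,85,85],"delta_pos":[[0,0,0.01],[0,0,0.006],[0,0,0.002],[0,0,0],[0,0,0]],"turn":[0,0,0,0,0]}' |head -2
python3 -m creep '{"hand":[85,85,85,85,85],"delta_pos":[[0,0,0],[0,0,0],[0,0,0],[0,0,0],[0,0,0]],"turn":[0,0,0,0,0]}' |head -1
python3 plan.py .539 .2438 .087 95
```

```text
clock: 48.68
tcp_pos: [0.5378, 0.244, 0.0987]
clock: 49.1
tcp_pos: [0.5402, 0.2456, 0.0885]
clock: 49.52
t 49.52 tcp [0.5389 0.2454 0.0869] headx 95.52 tilt 0.02 gap 0.0851 F [-0.2 -0.1 -0. ]
units [-0.002  -0.     -0.0001] minrows 0.0
turn 0.104
```

```bash

python3 -m creep '{"hand":[85,70,50,40,35],"delta_pos":[[-0.0015,0,0],[0,0,0],[0,0,0],[0,0,0],[0,0,0]],"turn":[0,0,0,0,0]}' |head -1
python3 -m creep '{"hand":[35,35,35,35,35],"delta_pos":[[0,0,0],[0,0,0],[0,0,0],[0,0,0],[0,0,0]],"turn":[0,0,0,0,0]}' 
python3 -m creep '{"hand":[35,35,35,35,35],"delta_pos":[[0,0,-0.02],[0,0,-0.04],[0,0,-0.05],[0,0,-0.05],[0,0,-0.035]],"turn":[0,0,0,0,0]}' 
python3 plan.py .46 .13 .242 95
```

```text
clock: 49.93
clock: 50.35
tcp_pos: [0.5386, 0.2441, 0.0867]
orientation: [-0.0, 0.672, 0.74, -0.0]
wrist_force: [-2.7, -0.8, 3.6]
finger_gap: 0.0487
clock: 50.77
tcp_pos: [0.5398, 0.2444, 0.2456]
orientation: [0.001, 0.672, 0.74, 0.001]
wrist_force: [0.9, 0.2, -2.7]
finger_gap: 0.0486
t 50.77 tcp [0.5398 0.2444 0.2456] headx 95.51 tilt 0.18 gap 0.0486 F [ 0.9  0.2 -2.7]
units [-0.1327 -0.113   0.0041] minrows 3.3
turn 0.103
```

```bash

python3 -m creep '{"hand":[35,35,35,35,35],"delta_pos":[[-0.02,-0.015,0],[-0.035,-0.03,0],[-0.035,-0.03,0],[-0.035,-0.03,0],[-0.04,-0.01,0]],"turn":[0,0,0,0,0]}' |head -2
python3 -m creep '{"hand":[35,35,35,35,35],"delta_pos":[[-0.045,0,0],[-0.045,0,0],[-0.045,0,0],[-0.045,0,0],[-0.045,0,0]],"turn":[0,0,0,0,0]}' |head -2
python3 plan.py .4765 -.220 .242 95
```

```text
clock: 51.18
tcp_pos: [0.4566, 0.1034, 0.242]
clock: 51.6
tcp_pos: [0.4773, -0.077, 0.2423]
t 51.6 tcp [ 0.4773 -0.077   0.2423] headx 95.52 tilt 0.02 gap 0.0489 F [ 0.7  0.5 -2.9]
units [-0.1778 -0.0182  0.0004] minrows 3.4
turn 0.103
```

```bash

python3 -m creep '{"hand":[35,35,35,35,35],"delta_pos":[[-0.045,-0.004,0],[-0.045,-0.004,0],[-0.04,-0.004,0],[-0.027,-0.004,0],[-0.01,-0.002,0]],"turn":[0,0,0,0,0]}' |head -2
python3 -m creep '{"hand":[35,35,35,35,35],"delta_pos":[[0,0,0],[0,0,0],[0,0,0],[0,0,0],[0,0,0]],"turn":[0,0,0,0,0]}' |head -2
python3 plan.py .4765 -.220 .133 95
```

```text
clock: 52.02
tcp_pos: [0.4758, -0.2132, 0.2418]
clock: 52.43
tcp_pos: [0.476, -0.2083, 0.2428]
t 52.43 tcp [ 0.476  -0.2083  0.2428] headx 95.63 tilt 0.01 gap 0.0487 F [ 0.2  0.1 -1.8]
units [-0.0146 -0.0008  0.1373] minrows 2.6
turn 0.125
```

```bash

python3 -m creep '{"hand":[35,35,35,35,35],"delta_pos":[[-0.008,0,0.02],[-0.0065,0,0.035],[0,0,0.04],[0,0,0.025],[0,0,0.015]],"turn":[0,0,0,0,0]}' |head -2
python3 -m creep '{"hand":[35,35,35,35,35],"delta_pos":[[0,0,0],[0,0,0],[0,0,0],[0,0,0],[0,0,0]],"turn":[0,0,0,0,0]}' |head -1
python3 plan.py .4765 -.220 .087 95
python3 - <<'E'
from h import *
c=shot('scene');a=c['pixels'][130:270,160:330,::-1];cv2.imwrite('pics/s15z.png',cv2.resize(a,None,fx=4,fy=4))
E
```

```text
clock: 52.85
tcp_pos: [0.4756, -0.2193, 0.132]
clock: 53.27
t 53.27 tcp [ 0.4779 -0.2215  0.1361] headx 95.53 tilt 0.16 gap 0.0486 F [-0.   0.2 -2.2]
units [ 0.0022 -0.0016  0.0614] minrows 1.2
turn 0.106
```

View pics/s15z.png

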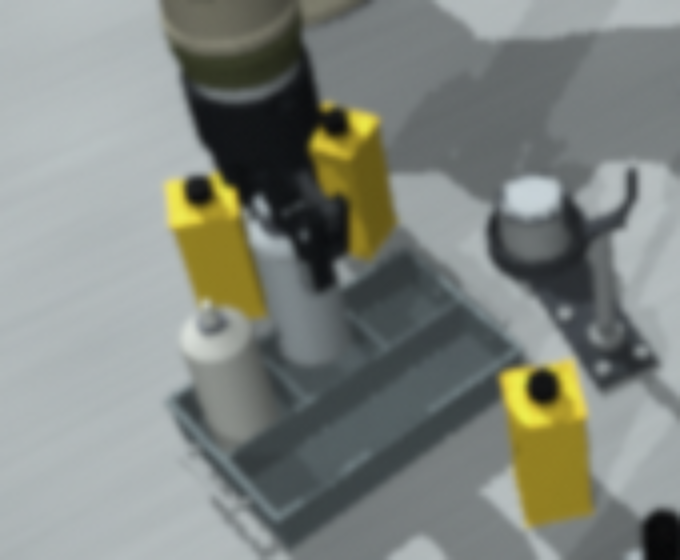

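The aerosol hangs above the middle cell (zoom 315,350). Lowering.

```bash

python3 -m creep '{"hand":[35,35,35,35,35],"delta_pos":[[0.001,-0.001,0.015],[0,0,0.02],[0,0,0.015],[0,0,0.007],[0,0,0.001]],"turn":[0,0,0,0,0]}' |head -2
python3 -m creep '{"hand":[35,35,35,35,35],"delta_pos":[[0,0,0],[0,0,0],[0,0,0.001],[0,0,0],[0,0,0]],"turn":[0,0,0,0,0]}' 
python3 plan.py .4765 -.220 .087 95
```

```text
clock: 53.73
tcp_pos: [0.4755, -0.2201, 0.0875]
clock: 54.15
tcp_pos: [0.4764, -0.2206, 0.088]
orientation: [0.0, 0.672, 0.74, 0.0]
wrist_force: [0.1, -0.1, -1.8]
finger_gap: 0.0486
t 54.15 tcp [ 0.4764 -0.2206  0.088 ] headx 95.52 tilt 0.06 gap 0.0486 F [ 0.1 -0.1 -1.8]
units [0.0008 0.0002 0.0012] minrows 0.0
turn 0.103
```

```bash

python3 -m creep '{"hand":[35,35,35,35,35],"delta_pos":[[0,0,0.001],[0,0,0.0005],[0,0,0],[0,0,0],[0,0,0]],"turn":[0,0,0,0,0]}' 

```

```text
clock: 54.57
tcp_pos: [0.4763, -0.2206, 0.0867]
orientation: [0.0, 0.672, 0.74, -0.0]
wrist_force: [-0.6, 0.3, 2.7]
finger_gap: 0.0485
```

```bash

python3 -m creep '{"hand":[35,60,85,85,85],"delta_pos":[[0,0,0],[0,0,0],[0,0,0],[0,0,0],[0,0,0]],"turn":[0,0,0,0,0]}' |tail -2
python3 -m creep '{"hand":[85,85,85,85,85],"delta_pos":[[0,0,-0.02],[0,0,-0.04],[0,0,-0.05],[0,0,-0.05],[0,0,-0.035]],"turn":[0,0,0,0,0]}' |tail -2
python3 plan.py .4407 .2454 .242 95
python3 - <<'E'
from h import *
c=shot('scene');a=c['pixels'][130:270,160:330,::-1];cv2.imwrite('pics/s16z.png',cv2.resize(a,None,fx=4,fy=4))
P=cloud(c);print('oil',circ(pts(P,.088,.115,(.43,.53,-.34,-.255))),'aer',circ(pts(P,.09,.15,(.43,.53,-.255,-.188))))
E
```

```text
wrist_force: [0.6, -0.8, 0.3]
finger_gap: 0.0851
wrist_force: [0.1, -1.1, 0.6]
finger_gap: 0.085
t 55.4 tcp [ 0.4766 -0.2207  0.2458] headx 95.52 tilt 0.18 gap 0.085 F [ 0.1 -1.1  0.6]
units [0.5843 0.0113 0.0036] minrows 11.2
turn 0.104
oil [array([ 483.9, -286.5]), np.float64(25.0)] aer [array([ 479.7, -221.8]), np.float64(24.6)]
```

View pics/s16z.png

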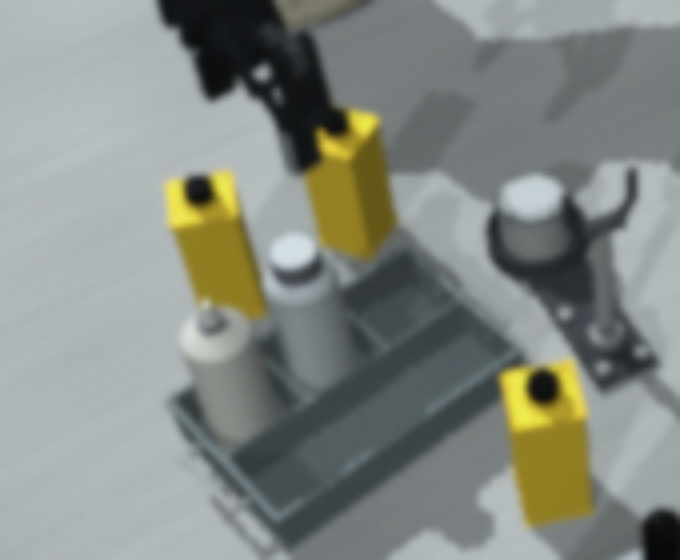

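The aerosol is back in the middle cell (zoom 310,320). Square tin next.

```bash

python3 -m creep '{"hand":[85,85,85,85,85],"delta_pos":[[0.03,0,0],[0.045,0,0],[0.048,0,0],[0.048,0,0],[0.048,0,0]],"turn":[0,0,0,0,0]}' |head -2
python3 -m creep '{"hand":[85,85,85,85,85],"delta_pos":[[0.048,0.001,0],[0.048,0.002,0],[0.048,0.002,0],[0.048,0.002,0],[0.048,0.002,0]],"turn":[0,0,0,0,0]}' |head -2
python3 -m creep '{"hand":[85,85,85,85,85],"delta_pos":[[0.048,0.001,0],[0.045,0.001,0],[0.025,0,0],[0.007,0,0],[0,0,0]],"turn":[0,0,0,0,0]}' |head -2
python3 -m creep '{"hand":[85,85,85,85,85],"delta_pos":[[0,0,0],[0,0,0],[0,0,0],[0,0,0],[0,0,0]],"turn":[0,0,0,0,0]}' |head -1
python3 plan.py .4407 .2454 .082 95
```

```text
clock: 55.87
tcp_pos: [0.4587, -0.0446, 0.2419]
clock: 56.28
tcp_pos: [0.4474, 0.1476, 0.2421]
clock: 56.7
tcp_pos: [0.4395, 0.2467, 0.2417]
clock: 57.12
t 57.12 tcp [0.4402 0.2446 0.2424] headx 95.42 tilt 0.01 gap 0.0848 F [ 0.1 -0.6  0.7]
units [0.001  0.0006 0.2005] minrows 3.8
turn 0.084
```

```bash

python3 -m creep '{"hand":[85,85,85,85,85],"delta_pos":[[0,0,0.02],[0,0,0.04],[0,0,0.045],[0,0,0.04],[0,0,0.03]],"turn":[0.1,0,0,0,0]}' |head -2
python3 -m creep '{"hand":[85,85,85,85,85],"delta_pos":[[0,0,0.015],[0,0,0.008],[0,0,0.002],[0,0,0],[0,0,0]],"turn":[0,0,0,0,0]}' |head -2
python3 -m creep '{"hand":[85,85,85,85,85],"delta_pos":[[0,0,0],[0,0,0],[0,0,0],[0,0,0],[0,0,0]],"turn":[0,0,0,0,0]}' |head -1
python3 plan.py .4407 .2454 .082 95
```

```text
clock: 57.53
tcp_pos: [0.439, 0.2445, 0.0999]
clock: 57.95
tcp_pos: [0.4409, 0.2456, 0.0834]
clock: 58.37
t 58.37 tcp [0.4401 0.2455 0.0825] headx 95.02 tilt 0.03 gap 0.0849 F [-0.4  0.  -0.8]
units [-0.0002  0.0008  0.0007] minrows 0.0
turn 0.004
```

```bash

python3 -m creep '{"hand":[85,70,50,40,35],"delta_pos":[[0,0.0005,0.0005],[0,0,0],[0,0,0],[0,0,0],[0,0,0]],"turn":[0,0,0,0,0]}' |head -1
python3 -m creep '{"hand":[30,30,30,30,30],"delta_pos":[[0,0,0],[0,0,0],[0,0,0],[0,0,0],[0,0,0]],"turn":[0,0,0,0,0]}' 
python3 -m creep '{"hand":[30,30,30,30,30],"delta_pos":[[0,0,-0.02],[0,0,-0.04],[0,0,-0.05],[0,0,-0.05],[0,0,-0.035]],"turn":[0,0,0,0,0]}' 
python3 plan.py .47 -.1522 .242 95.8
```

```text
clock: 58.78
clock: 59.2
tcp_pos: [0.4403, 0.2455, 0.082]
orientation: [0.0, 0.675, 0.737, 0.0]
wrist_force: [-1.7, -0.2, 3.6]
finger_gap: 0.0459
clock: 59.62
tcp_pos: [0.4407, 0.2456, 0.2406]
orientation: [0.001, 0.675, 0.737, 0.001]
wrist_force: [0.9, 0.8, -2.7]
finger_gap: 0.046
t 59.62 tcp [0.4407 0.2456 0.2406] headx 95.02 tilt 0.11 gap 0.046 F [ 0.9  0.8 -2.7]
units [-0.4986 -0.007  -0.002 ] minrows 9.6
turn -0.156
```

```bash

python3 -m creep '{"hand":[30,30,30,30,30],"delta_pos":[[-0.02,0,0],[-0.04,0,0],[-0.045,0,0],[-0.045,0,0],[-0.045,0,0]],"turn":[-0.1,0,0,0,0]}' |head -2
python3 -m creep '{"hand":[30,30,30,30,30],"delta_pos":[[-0.045,0,0],[-0.045,-0.002,0],[-0.045,-0.002,0],[-0.045,-0.002,0],[-0.045,0,0]],"turn":[0,0,0,0,0]}' |head -2
python3 -m creep '{"hand":[30,30,30,30,30],"delta_pos":[[-0.04,0,0],[-0.025,0,0],[-0.01,0,0],[0,0,0],[0,0,0]],"turn":[0,0,0,0,0]}' |head -2
python3 -m creep '{"hand":[30,30,30,30,30],"delta_pos":[[0,0,0],[0,0,0],[0,0,0],[0,0,0],[0,0,0]],"turn":[0,0,0,0,0]}' |head -2
python3 plan.py .47 -.1522 .133 95.8
```

```text
clock: 60.03
tcp_pos: [0.4547, 0.0889, 0.2372]
clock: 60.45
tcp_pos: [0.4669, -0.091, 0.2372]
clock: 60.87
tcp_pos: [0.473, -0.1486, 0.2372]
clock: 61.28
tcp_pos: [0.4735, -0.1485, 0.2381]
t 61.28 tcp [ 0.4735 -0.1485  0.2381] headx 95.58 tilt 0.02 gap 0.0459 F [ 0.3 -0.  -2.1]
units [-0.0042 -0.0049  0.1313] minrows 2.5
turn -0.044
```

```bash

python3 -m creep '{"hand":[30,30,30,30,30],"delta_pos":[[-0.004,-0.005,0.02],[0,0,0.035],[0,0,0.035],[0,0,0.025],[0,0,0.012]],"turn":[0,0,0,0,0]}' |head -2
python3 -m creep '{"hand":[30,30,30,30,30],"delta_pos":[[0,0,0],[0,0,0],[0,0,0],[0,0,0],[0,0,0]],"turn":[0,0,0,0,0]}' |head -1
python3 plan.py .47 -.1522 .082 95.8
python3 - <<'E'
from h import *
c=shot('scene');a=c['pixels'][130:270,160:330,::-1];cv2.imwrite('pics/s17z.png',cv2.resize(a,None,fx=4,fy=4))
E
```

```text
clock: 61.7
tcp_pos: [0.4682, -0.1516, 0.1336]
clock: 62.12
t 62.12 tcp [ 0.4708 -0.1532  0.1377] headx 95.51 tilt 0.15 gap 0.0458 F [-0.5 -1.2 -2.9]
units [ 0.0014 -0.001   0.0696] minrows 1.3
turn -0.057
```

View pics/s17z.png

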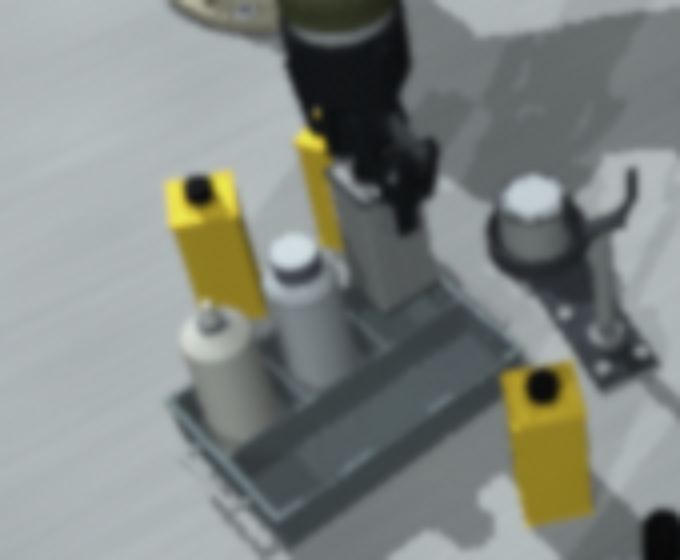

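The square tin hangs over its left-hand cell (zoom 395,290). Lowering.

```bash

python3 -m creep '{"hand":[30,30,30,30,30],"delta_pos":[[0.0005,-0.0005,0.015],[0,0,0.02],[0,0,0.018],[0,0,0.01],[0,0,0.003]],"turn":[0,0,0,0,0]}' |head -2
python3 -m creep '{"hand":[30,30,30,30,30],"delta_pos":[[0,0,0],[0,0,0],[0,0,0],[0,0,0],[0,0,0]],"turn":[0,0,0,0,0]}' 
python3 plan.py .47 -.1522 .082 95
```

```text
clock: 62.58
tcp_pos: [0.4686, -0.152, 0.0825]
clock: 63.0
tcp_pos: [0.4698, -0.1526, 0.0841]
orientation: [0.001, 0.672, 0.74, 0.0]
wrist_force: [-0.3, 0.3, -1.7]
finger_gap: 0.0459
t 63.0 tcp [ 0.4698 -0.1526  0.0841] headx 95.52 tilt 0.07 gap 0.0459 F [-0.3  0.3 -1.7]
units [0.0004 0.0002 0.0027] minrows 0.1
turn 0.103
```

```bash

python3 -m creep '{"hand":[30,30,30,30,30],"delta_pos":[[0,0,0.001],[0,0,0.001],[0,0,0.0008],[0,0,0],[0,0,0]],"turn":[0,0,0,0,0]}' 

```

```text
clock: 63.42
tcp_pos: [0.4696, -0.1525, 0.082]
orientation: [0.0, 0.672, 0.74, -0.0]
wrist_force: [-2.1, 0.9, 5.6]
finger_gap: 0.0457
```

```bash

python3 -m creep '{"hand":[35,60,85,85,85],"delta_pos":[[0,0,0],[0,0,0],[0,0,0],[0,0,0],[0,0,0]],"turn":[0,0,0,0,0]}' |tail -2
python3 -m creep '{"hand":[85,85,85,85,85],"delta_pos":[[0,0,-0.02],[0,0,-0.04],[0,0,-0.05],[0,0,-0.05],[0,0,-0.04]],"turn":[0,0,0,0,0]}' |tail -2
python3 -m creep '{"hand":[85,85,85,85,85],"delta_pos":[[0.02,0,-0.02],[0.045,0,0],[0.045,0,0],[0.045,0,0],[0.03,0,0]],"turn":[0,0,0,0,0]}' |tail -2
python3 -m creep '{"hand":[85,85,85,85,85],"delta_pos":[[0.04,0,0],[0.03,0,0],[0.01,0,0],[0,0,0],[0,0,0]],"turn":[0,0,0,0,0]}' |tail -4
python3 - <<'E'
from h import *
c=shot('scene','fin_s.png');P=cloud(c)
a=c['pixels'][130:290,160:360,::-1];cv2.imwrite('pics/f1z.png',cv2.resize(a,None,fx=3.5,fy=3.5))
d=shot('top','fin_t.png');D=cloud(d)
a=d['pixels'][110:310,170:480,::-1];cv2.imwrite('pics/f2z.png',cv2.resize(a,None,fx=2.5,fy=2.5))
for P in(P,D):
    print('sq',rect(pts(P,.095,.135,(.43,.51,-.185,-.115))),'oil',circ(pts(P,.088,.115,(.43,.53,-.34,-.255))),'aer',circ(pts(P,.09,.15,(.43,.53,-.25,-.188))),'dip',circ(pts(P,.045,.06,(.42,.5,-.06,.015))))
    for b in((.6,.72,-.19,-.1),(.3,.41,-.17,-.08),(.3,.41,-.29,-.19)): print('yel',rect(pts(P,.09,.15,b)))
    print('tops',[np.nanmax(pts(P,.02,.2,b)[:,2]).round(3) for b in((.43,.51,-.185,-.115),(.43,.53,-.25,-.188),(.43,.53,-.34,-.255))])
E
```

```text
wrist_force: [0.4, -0.7, 0.6]
finger_gap: 0.0849
wrist_force: [1.9, -0.8, 1.0]
finger_gap: 0.085
wrist_force: [-0.1, -0.4, -0.9]
finger_gap: 0.0849
tcp_pos: [0.4491, 0.0585, 0.2572]
orientation: [0.0, 0.672, 0.741, -0.0]
wrist_force: [0.5, -1.1, -0.3]
finger_gap: 0.085
sq (array([ 471.4, -152.4]), array([49.2, 47.9]), 3.71) oil [array([ 485. , -288.4]), np.float64(24.3)] aer [array([ 479.8, -221.8]), np.float64(24.7)] dip [array([457.1, -20.7]), np.float64(29.6)]
yel (array([ 655.3, -147.2]), array([46.9, 49.7]), 66.18)
yel (array([ 361.5, -126.1]), array([48.1, 50.1]), 31.85)
yel (array([ 362.9, -237.5]), array([47.4, 51.5]), 67.5)
tops [np.float64(0.131), np.float64(0.144), np.float64(0.14)]
sq (array([ 471.9, -153.1]), array([46.7, 47. ]), 3.24) oil [array([ 482.4, -287.1]), np.float64(23.9)] aer [array([ 477.7, -220.9]), np.float64(25.4)] dip [array([456.8, -22.4]), np.float64(27.4)]
yel (array([ 656.3, -147.4]), array([46.5, 47.7]), 66.59)
yel (array([ 361.4, -126.3]), array([47.2, 46.7]), 29.34)
yel (array([ 363.8, -238. ]), array([47.8, 46.6]), 68.06)
tops [np.float64(0.135), np.float64(0.146), np.float64(0.144)]
```

View pics/f1z.png

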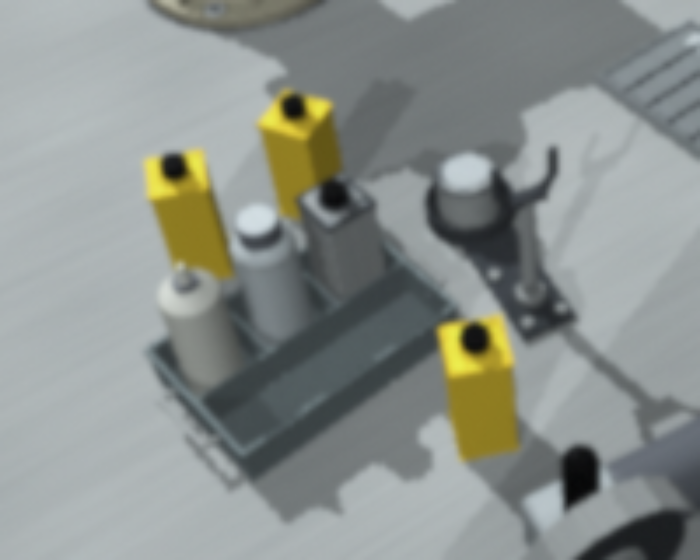

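View pics/f2z.png

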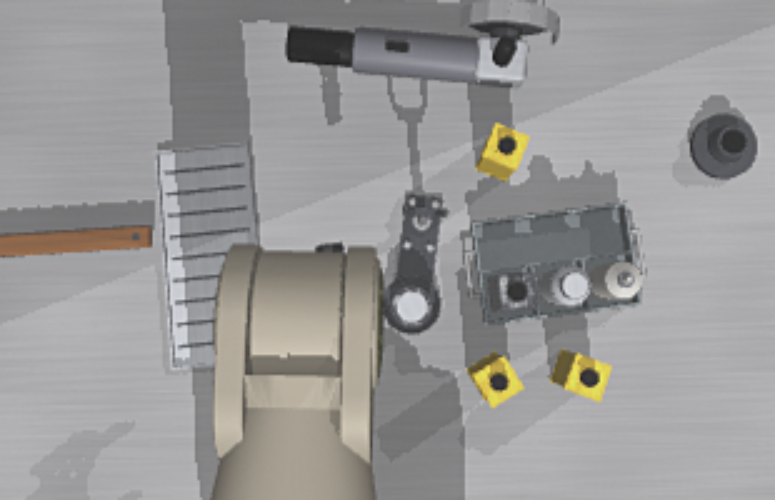

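Both views show the three containers upright in their original cells, the dip tin in the cup at (410,305) in the top zoom, and the tray empty. The yellow tins, grinder, brush and flange have not moved, and the gripper is clear. Handing in.

```bash
python3 -c "
from workcell import env
print(env.get_state()['clock']);print(env.hand_in())"
```

```text
65.1833
the job is handed in; nothing more can be done
None
```

The job is done and handed in at 65 s of the 144 s allowed. I stood the square tin, aerosol and oiler on the drip tray and set the dip tin in the torch-stand cup. The containers then went back in reverse order, each into its own cell.

- **Containers:** both cameras show all three upright in their cells, within about 3 mm of where they started.
- **Dip tin:** it sits in the cup. Its top was at about 52 mm just after placing, as expected for resting on the cup floor, and it was within about 3 mm of the cup centre at the last look.
- **Everything else:** the three yellow tins measured unmoved to about 1 mm. The grinder, brush and flange look unmoved in the pictures; I did not measure them.
- **Forces:** the highest wrist force I read was about 10 N, though I only sampled it at the end of each move.

Nothing failed. The two cameras disagree by about 2–3 mm on some positions; the tightest clearance was about 8 mm, beside the aerosol in its cell.

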